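# Hold a spring clip open astride a job board

## Robot

A 6-joint arm with a two-finger parallel gripper is mounted at the origin on a cart in front of the work surface, level with it; the furniture and walls round the work are solid. World frame = base frame: x ahead of the robot, y to its left, z up, the work surface at z = 0. Lengths are in m, angles in rad, forces in N, time in s.
With the tool pointing down it reaches from about 0.35 to 0.8 m from the base axis. Payload 7.3 kg.
Tool frame: the origin (TCP) lies midway between the tips of the shut fingers; the grasp point (between the pads) lies 19 mm behind it (env.grasp_offset is the distance from the TCP to the grasp point, in m); z points along the fingers, y is the line along which they close (so a half turn about z gives the same grasp; the last joint's range is limited). The gripper opens to 85 mm and grips with 20 to 120 N. Pads are 22 mm wide; open, the fingers measure 114 mm over their backs; the gripper's body (76 mm by 85 mm) begins 54 mm behind the grasp point. The pads swing forward as they close: fully open they stand 13 mm farther back than shut.
Start: joints at [1.091, 0.342, 1.524, -0, 1.275, -0.146], TCP at [0.172, 0.496, 0.231] pointing down, gripper open.
Joint ranges: [-2.53, 2.53], [-0.77, 2.02], [0.04, 2.7], [-1, 4.14], [0.28, 2.66], [-3.11, 3.11]. Speed limits (rad/s): [2.57, 2.57, 3.14, 3.14, 3.14, 3.14].

## Interface

Orientations are given as a 3x3 rotation matrix whose columns are the frame's x, y, z axes.
In Python, from rig import env gives the robot as it stands. The module is installed in compiled form; this text tells all that it offers.
- The arm moves only by the tool arm_command, never from a script. Its argument "deltas" is a list of rows, each a list of 6 numbers: the shift along the tool's x, y, z normalised to -1 to 1, where 1 is 6 cm, then the turn, a rotation vector about the tool's x, y, z normalised to -1 to 1, where 1 is pi rad. In form: [[dx, dy, dz, rx, ry, rz], ...]. A call has 1 to 5 rows; each row shifts and turns the commanded pose from where the row before left it, along the tool's axes as they then stand; what a row does not reach is not made up. A row lasts 1/8 s, in which the tool goes at most 62.5 mm and 10.7 degrees, less where a joint would pass 70% of its speed; a pose out of reach is approached as far as the arm can. A call with a number of a shift or a turn outside -1 to 1 is refused whole. A call with a gripper value outside its range is refused whole. "fingers" is the opening, from -1 (shut) to 1 (fully open), so that 0 is half open, set as the call begins (left out, the last holds). The fingers move at their own pace and stop on an object; "grip_force" is the grip in N (left out, the last holds). Time passes only in rows, so rows that do not move let the fingers close. It gives the time, the measured TCP pose, the force, the opening and the grip force at its end, in the units of the state.
- env.sense(): the state, without advancing time (a new reading comes with each control period).
- env.grab_frame(name): name is "scene" or "top" or "wrist"; returns (picture, depth): 480x640x3 uint8, red, green, blue; 480x640 float32, m along the optical axis (not along the pixel's ray), 0 where there is no reading.
- env.camera_info(name): a dict with "mtx" (3x3 intrinsics, pixels), "D" ([k1, k2, p1, p2, k3] as OpenCV has them; the pictures are not rectified), "view" (4x4, takes a point from world to camera coordinates). Camera axes: x right, y down, z forward; pixel columns grow to the right and rows downward; lengths in m; the calibration is good to about 2 mm. A picture is of the moment at which its call begins: read the wrist's pose just before it. camera_info takes no time and is no camera call; for the wrist camera it gives the pose at the moment of the call.
- env.finish_job(): hands the job in; it is judged then, once.
The state is a dict: "time": time; "joint_pos": joint angles; "joint_velocities": joint speeds; "joint_efforts": joint torques, N m; "eef_pos": TCP position; "tool_rot": TCP orientation; "force": force on the tool from outside, world axes, zero at the start; "torque": the same for the moment, N m; "opening": opening from 0.0 (shut) to 1.0 (fully open); "finger_force": force on a finger pad.
Only numpy, scipy, OpenCV 4.12 (cv2) and the standard library are available. Lean on these libraries where they do the work, as an engineer would, in place of code of your own. Each camera call takes 0.05 s, during which the arm holds its last target. There are 200 camera calls.

## Task

The little plywood job board has been knocked over: stand it upright on its wooden foot on the table. Then squeeze the spring clip off its rack rail and hold it wide open astride the middle of the board's top edge, one jaw on each side reaching about 2 cm down past the edge and not touching the board, so that a cutting list can be slipped in; finish like that, still holding the clip squeezed open. Leave the sanding block, the tape measure and the roll of masking tape where they are.

Things in the scene. Friction and masses are not known exactly. Their poses are not given: they have to be found in the camera images.
- job_board: Job board, 0.25 kg: plywood tag 60 mm wide (y), 8 mm thick (x), 125 mm tall, in a wooden foot 76 (y) x 16 mm high that spans x = -47 to +23 mm. Origin: on the foot's underside below the tag's middle; z points up along the tag. It starts toppled on its +x side, on the foot's +x upper edge and the tag's top edge, z 100 degrees from up. Tilted under 30 degrees it rocks upright by itself.
- board_top (a point): Middle of the job board's top edge, 125 mm above its foot's underside; same axes as the board. The board's centre of mass lies about 42 mm above the underside.
- clip_rack: Fixed clip rack: wooden base 90 mm (x) by 150 mm (y) by 16 mm high with an aluminium upright rail 6 mm thick (x), 130 mm long (y), whose top edge is 70 mm above the table. Origin: centre of the base's underside, on the table.
- clip: Spring clip, 0.11 kg, jaws shut on the rack's rail, handles up. Origin: on the pivot, 30 mm above the rail's top edge. Axes follow the +x arm; parked, z is up, y along the rail. Two black handles, 24 mm wide (y), rise to 60 mm above the pivot in a V: 64 mm over their outsides at the top, 58 mm at 45 mm above the pivot. Pinch them together along x: fully open they are parallel, 34 mm over all.
- clip_arm (a joint): How far the clip is open (rad): 0 parked on the rail (jaws 6 mm apart), 0.5 squeezed fully to its firm stop (about 33 mm between the jaw ends), -0.1 shut on nothing. Squeezing takes about 7 N at the handles at first, 14 N fully open.
- jaw_a (a point): Lower inner end of the clip's +x jaw, 55 mm below the pivot. Each jaw ends in a rubber pad 30 mm wide (y), 6 mm thick (x), 22 mm high.
- jaw_b (a point): Lower inner end of the clip's -x jaw, 55 mm below the pivot.
- tape_measure: Bystander: tape measure, 60 x 80 x 66 mm. Origin: centre of its underside.
- masking_tape: Bystander: roll of masking tape lying flat, 101 mm across, 25 mm high. Origin: centre of its underside.
- sanding_block: Bystander: brown sanding block, 126 x 97 x 24 mm. Origin: centre of its underside.
Not all that is in view belongs to the job. Leave any purple look-alike of the clip alone.

How it is judged:
By the outcome, as a careful person would: the job done as asked, in the order asked, and still so for the second after the job is handed in, while the arm keeps its last pose, push and grip.
It also fails if it takes over 59 s, if anything falls off the work surface, if the arm or the gripper's body presses on something with over 40 N, if the wrist force passes 120 N, or if a joint passes its speed limit or range.

## Working session

There is one attempt and no reset: what is moved stays moved. The work goes in short steps, Python scripts to look and compute and a tool call to move; the robot and the scene stay as the last step left them, time stands still between calls to the robot, and variables do not carry over. Pictures are saved under pics/ and viewed, at most 10 in all, crops included, and the job is handed in when it is done.

Besides the shell and the picture viewer there is one more tool, called after "Call:" in YAML: its name, and indented under it one key for each argument. arm_command: Moves the arm, as the interface text tells. Its arguments: {"type":"object","properties":{"deltas":{"type":"array"},"fingers":{"type":"number"},"grip_force":{"type":"number"}},"required":["deltas"]}

```bash
mkdir -p pics; cat > h.py <<'E'
import numpy as np, cv2
from rig import env
def grab(n,save=None):
    ci=env.camera_info(n); im,d=env.grab_frame(n)
    np.savez(f'{n}.npz',im=im,d=d,K=ci['mtx'],D=ci['D'],V=ci['view'])
    if save: cv2.imwrite('pics/'+save,im[:,:,::-1])
def load(n):
    return np.load(f'{n}.npz')
def world(f,uv):
    """pixels (N,2)->world points through depth"""
    uv=np.asarray(uv,float).reshape(-1,2)
    n=cv2.undistortPoints(uv.reshape(-1,1,2),np.array(f['K']),np.array(f['D'])).reshape(-1,2)
    z=f['d'][uv[:,1].astype(int),uv[:,0].astype(int)]
    P=np.c_[n*z[:,None],z,np.ones(len(z))]
    return (np.linalg.inv(f['V'])@P.T).T[:,:3]
def cloud(f):
    v,u=np.nonzero(f['d']>0)
    uv=np.c_[u,v]; return uv,world(f,uv)
E
python3 - <<'E'
from h import *
grab('scene','scene0.png');grab('top','top0.png')
print(env.sense(),env.grasp_offset)
for n in('scene','top'):
    f=load(n);print(f['K'],f['D'],np.linalg.inv(f['V'])[:3,3])
E
```

```text
{'time': 0.1, 'joint_pos': array([ 1.09099316e+00,  3.42646704e-01,  1.52491818e+00,  2.08479975e-05,
        1.27539396e+00, -1.46002643e-01]), 'joint_velocities': array([-1.36877870e-03, -1.48360362e-03, -2.84426463e-03,  7.59616861e-04,
        6.54294273e-05, -5.77899484e-04]), 'joint_efforts': array([ 8.26499090e-04, -4.34449196e+01, -2.46490574e+01, -2.86957920e-04,
        4.51750180e-03,  2.67056244e-06]), 'eef_pos': array([0.17181862, 0.49571456, 0.2306999 ]), 'tool_rot': array([[-9.44801916e-01,  3.27641449e-01, -6.48333937e-04],
       [ 3.27642017e-01,  9.44801176e-01, -1.20272390e-03],
       [ 2.18484465e-04, -1.34875728e-03, -9.99999067e-01]]), 'force': array([-0.41434991,  0.36545791, -0.33571676]), 'torque': array([ 0.00066472,  0.01922411, -0.05890995]), 'finger_force': 0.0, 'opening': 0.9987639962432491} 0.0187
[[480.13393571   0.         320.35054224]
 [  0.         480.13393571 234.29046178]
 [  0.           0.           1.        ]] [0.01100324 0.         0.         0.         0.        ] [ 0.24400242 -0.63105019  0.6372535 ]
[[570.93533318   0.         325.54182481]
 [  0.         570.93533318 239.10349673]
 [  0.           0.           1.        ]] [0.02803881 0.         0.         0.         0.        ] [0.27790295 0.08690364 1.45428882]
```

View pics/scene0.png

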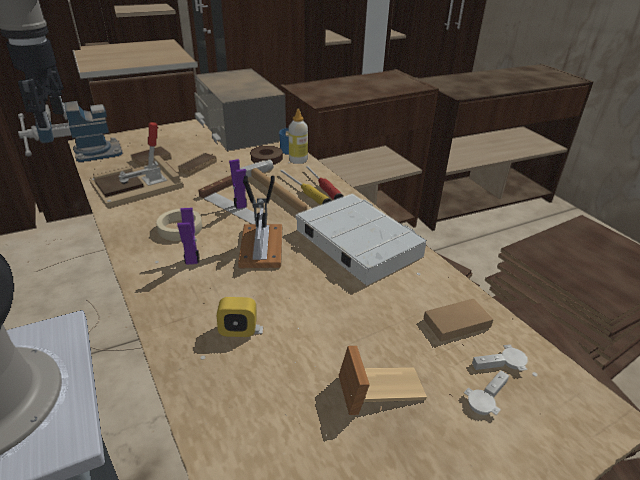

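View pics/top0.png

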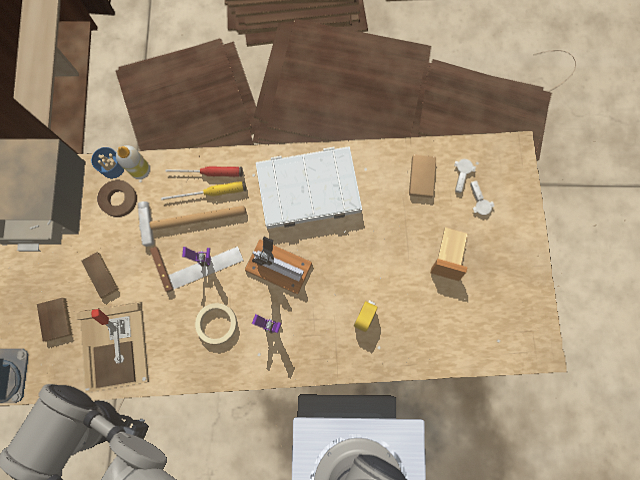

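The scene view shows the toppled board: foot at (352,380), tag running to (425,385). The black-handled clip is on its rack at (262,205). In the top view the board is at (450,253), the rack at (280,266) and the clip at (265,250). Clip candidates in the scene view are the black-handled one at (262,200) and the purple ones at (190,235) and (238,185). The black one on the rail fits the description. I'll confirm it in a crop and measure.

```bash
python3 - <<'E'
from h import *
f=load('scene');im=f['im'][:,:,::-1]
a=cv2.resize(im[150:280,160:300],None,fx=4,fy=4,interpolation=cv2.INTER_CUBIC)[:, :400*2]
t=load('top')['im'][:,:,::-1]
cv2.imwrite('pics/crop1.png',a)
for n in('scene','top'):
    f=load(n);uv,P=cloud(f);hsv=cv2.cvtColor(f['im'],cv2.COLOR_RGB2HSV)
    H=hsv[uv[:,1],uv[:,0]]
    inb=(P[:,0]>.2)&(P[:,0]<.75)&(P[:,1]>-.6)&(P[:,1]<.6)
    tab=inb&(abs(P[:,2])<.01);print(n,'table z',np.median(P[tab,2]))
    boxes={'scene':dict(board=(330,340,440,420),rack=(236,160,290,275)),'top':dict(board=(425,222,475,285),rack=(240,230,318,298))}[n]
    for k,b in boxes.items():
        m=(uv[:,0]>b[0])&(uv[:,0]<b[2])&(uv[:,1]>b[1])&(uv[:,1]<b[3])&(P[:,2]>.008)
        Q=P[m];h=H[m];print(k,len(Q),Q.min(0).round(3),Q.max(0).round(3))
        if k=='rack':
            base=Q[(Q[:,2]<.022)&(Q[:,2]>.01)]
            r=cv2.minAreaRect((base[:,:2]*1000).astype(np.float32));print(' base',r)
            dk=Q[(h[:,2]<70)&(Q[:,2]>.1)]
            for lo in np.arange(.06,.17,.015):
                q=Q[(Q[:,2]>lo)&(Q[:,2]<=lo+.015)]
                if len(q)>3: print('  z',round(lo,3),len(q),cv2.minAreaRect((q[:,:2]*1000).astype(np.float32)))
        else:
            r=cv2.minAreaRect((Q[:,:2]*1000).astype(np.float32));print(' all',r,cv2.boxPoints(r))
            for lo in np.arange(.01,.08,.01):
                q=Q[(Q[:,2]>lo)&(Q[:,2]<=lo+.01)]
                if len(q)>3: print('  z',round(lo,3),len(q),cv2.minAreaRect((q[:,:2]*1000).astype(np.float32)))
E
```

```text
scene table z -0.000994100806556486
board 2990 [ 0.493 -0.284  0.008] [ 0.629 -0.186  0.073]
 all ((561.8446044921875, -238.65284729003906), (78.39891052246094, 125.38732147216797), 74.41958618164062) [[ 490.92606 -259.57297]
 [ 611.70593 -293.25082]
 [ 632.7632  -217.73273]
 [ 511.98328 -184.05487]]
  z 0.01 1271 ((559.994384765625, -238.77035522460938), (75.07540893554688, 119.8685302734375), 74.62248992919922)
  z 0.02 476 ((532.6231079101562, -231.35879516601562), (76.94058990478516, 59.54936981201172), 74.06954956054688)
  z 0.03 148 ((515.2205810546875, -225.60226440429688), (77.2071762084961, 21.296428680419922), 76.03535461425781)
  z 0.04 160 ((508.6070861816406, -225.43777465820312), (77.24613952636719, 17.714523315429688), 86.79024505615234)
  z 0.05 151 ((517.3024291992188, -225.94097900390625), (77.84791564941406, 16.40869903564453), 74.46685028076172)
  z 0.06 420 ((518.96875, -227.1058349609375), (77.44896697998047, 18.348480224609375), 74.22256469726562)
  z 0.07 122 ((517.95849609375, -227.67579650878906), (75.30006408691406, 13.04383373260498), 74.62891387939453)
ra
[... 2267 characters left out ...]
81274414), 59.14311599731445)
  z 0.075 8 ((511.26806640625, 200.3267822265625), (99.26515197753906, 21.626968383789062), 57.69931411743164)
  z 0.09 74 ((532.2534790039062, 232.13449096679688), (28.559646606445312, 27.66716766357422), 54.87137222290039)
  z 0.105 54 ((531.9767456054688, 230.91798400878906), (25.147052764892578, 34.82479476928711), 71.60092163085938)
  z 0.12 35 ((530.6326293945312, 232.42938232421875), (23.33782196044922, 44.40913391113281), 66.75463104248047)
  z 0.135 36 ((531.27490234375, 232.150146484375), (24.399089813232422, 50.48578643798828), 65.90139770507812)
  z 0.15 83 ((531.6065063476562, 231.97344970703125), (24.410186767578125, 64.9921875), 66.75934600830078)
```

View pics/crop1.png

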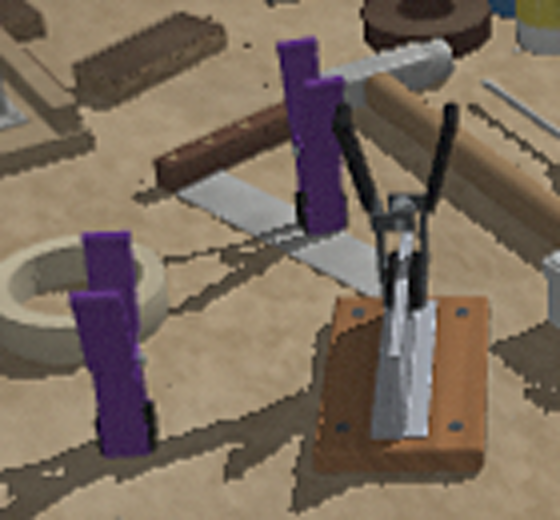

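The crop confirms it: the black-handled clip sits on the rail. The purple ones stand free and stay untouched. Next, a helper for working out moves, then a hover over the board.

```bash
cat >> h.py <<'E'
from scipy.spatial.transform import Rotation as Rn
def pose(p,yaw,tilt,roll=0):
    """tool down, tool y at yaw deg; tilt about tool y: positive -> tool z leans to heading yaw-90"""
    y=np.radians(yaw); Y=np.array([np.cos(y),np.sin(y),0]); Z=np.array([0,0,-1.])
    R=np.c_[np.cross(Y,Z),Y,Z]; t=np.array([Y[1],-Y[0],0])
    a=np.radians(tilt); z=Z*np.cos(a)+t*np.sin(a)
    return np.array(p,float),np.c_[np.cross(Y,z),Y,z]
def rows(target,start=None,n=None):
    s=env.sense(); p,R=start if start else (s['eef_pos'],s['tool_rot']); P,Q=target
    rv=Rn.from_matrix(R.T@Q).as_rotvec(); d=R.T@(P-p)
    k=n or int(np.ceil(max(np.linalg.norm(d)/.055,np.degrees(np.linalg.norm(rv))/10,1)))
    from scipy.linalg import logm,expm
    T=np.eye(4);T[:3,:3]=R.T@Q;T[:3,3]=d
    S=expm(logm(T).real/k); rr=Rn.from_matrix(S[:3,:3]).as_rotvec()
    print('time',round(s['time'],2),'rows',k,'each',np.r_[S[:3,3]/.06,rr/np.pi].round(4).tolist(),'total mm',(d*1000).round(1),'deg',np.degrees(rv).round(1))
def st():
    s=env.sense();print('t',round(s['time'],2),'p',s['eef_pos'].round(4),'q',s['joint_pos'].round(3),'F',s['force'].round(1),'open',round(s['opening'],3),'ff',round(float(s['finger_force']),1));print(s['tool_rot'].round(3).tolist())
E
python3 - <<'E'
from h import *
rows(pose([.575,-.238,.231],74.5,0))
E
```

```text
time 0.1 rows 16 each [-0.6297, -0.6035, 0.0, -0.0, -0.0, -0.0013] total mm [-6.213e+02 -5.611e+02  3.000e-01] deg [-0.1 -0.  -3.6]
```

Call:
arm_command:
  deltas:
    - [-0.63,-0.6,0,0,0,-0.0013]
    - [-0.63,-0.6,0,0,0,-0.0013]
    - [-0.63,-0.6,0,0,0,-0.0013]
    - [-0.63,-0.6,0,0,0,-0.0013]
    - [-0.63,-0.6,0,0,0,-0.0013]
  fingers: 1

```text
time: 0.72
eef_pos: [0.2938, 0.2635, 0.2312]
tool_rot: [[-0.951, 0.308, 0.0], [0.308, 0.951, -0.0], [-0.0, -0.0, -1.0]]
force: [0.5, -0.6, -0.0]
opening: 0.994
finger_force: 0.0
```

Call:
arm_command:
  deltas:
    - [-0.63,-0.6,0,0,0,-0.0013]
    - [-0.63,-0.6,0,0,0,-0.0013]
    - [-0.63,-0.6,0,0,0,-0.0013]
    - [-0.63,-0.6,0,0,0,-0.0013]
    - [-0.63,-0.6,0,0,0,-0.0013]

```text
time: 1.35
eef_pos: [0.4201, 0.0349, 0.2312]
tool_rot: [[-0.957, 0.289, -0.0], [0.289, 0.957, 0.0], [0.0, 0.0, -1.0]]
force: [1.4, 1.1, -1.0]
opening: 0.999
finger_force: 0.0
```

Call:
arm_command:
  deltas:
    - [-0.63,-0.6,0,0,0,-0.0013]
    - [-0.63,-0.6,0,0,0,-0.0013]
    - [-0.63,-0.6,0,0,0,-0.0013]
    - [-0.63,-0.6,0,0,0,-0.0013]
    - [-0.63,-0.6,0,0,0,-0.0013]

```text
time: 1.98
eef_pos: [0.551, -0.1908, 0.2308]
tool_rot: [[-0.963, 0.269, -0.001], [0.269, 0.963, 0.001], [0.001, 0.0, -1.0]]
force: [0.9, -0.3, 0.5]
opening: 1.003
finger_force: 0.0
```

```bash
python3 - <<'E'
from h import *
st()
grab('wrist','wrist1.png')
t=np.array([np.sin(np.radians(74.5)),-np.cos(np.radians(74.5)),0])
g=np.array([.5647,-.2374,0])
hov=pose(g-t*.0056+t*.035*.5*2+[0,0,.065],74.5,-30)
rows(hov)
rows(pose(g-t*.0056+[0,0,.0045],74.5,-30),start=hov)
E
```

```text
t 1.98 p [ 0.551  -0.1908  0.2308] q [-0.465  0.45   1.358  0.     1.334 -1.763] F [ 0.9 -0.3  0.5] open 1.003 ff 0.0
[[-0.963, 0.269, -0.001], [0.269, 0.963, 0.001], [0.001, 0.0, -1.0]]
time 2.02 rows 4 each [-0.348, -0.1501, 0.6399, -0.0001, 0.0418, -0.0004] total mm [-51.3 -35.8 165.2] deg [-0.1 30.1 -0.3]
time 2.02 rows 2 each [0.0005, 0.0, 0.5825, 0.0, 0.0, -0.0] total mm [ 0.1  0.  69.9] deg [0. 0. 0.]
```

View pics/wrist1.png

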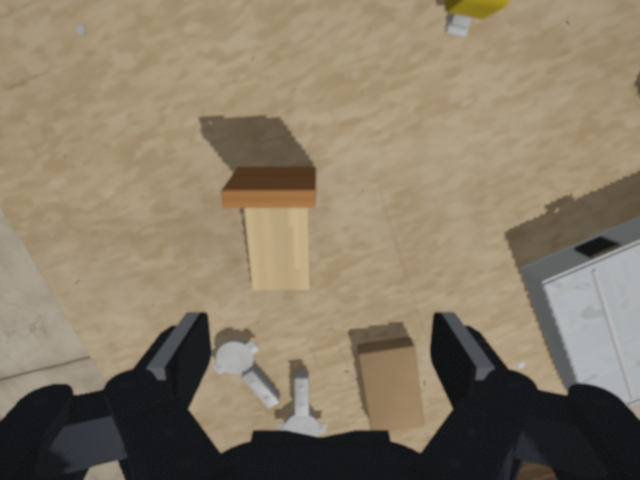

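The wrist view shows the board square to the tool: foot at (268,187), tag at (280,250). I'll check its position with the wrist depth.

```bash
python3 - <<'E'
from h import *
f=load('wrist');uv,P=cloud(f)
m=(uv[:,0]>235)&(uv[:,0]<318)&(uv[:,1]>212)&(uv[:,1]<300)&(P[:,2]>.006)&(P[:,2]<.06)
r=cv2.minAreaRect((P[m,:2]*1000).astype(np.float32));print('tag',r,P[m,2].min(),P[m,2].max())
m=(uv[:,0]>215)&(uv[:,0]<322)&(uv[:,1]>160)&(uv[:,1]<215)&(P[:,2]>.06)
r=cv2.minAreaRect((P[m,:2]*1000).astype(np.float32));print('foot',r,np.median(P[m,2]))
E
```

```text
tag ((582.9803466796875, -241.18753051757812), (60.04975128173828, 85.68003845214844), 74.58319854736328) 0.006037362074798769 0.024845250998548896
foot ((518.6941528320312, -223.87310791015625), (75.9309310913086, 17.920700073242188), 74.57271575927734) 0.07038844883930123
```

Call:
arm_command:
  deltas:
    - [-0.35,-0.15,0.64,0,0.042,-0.0004]
    - [-0.35,-0.15,0.64,0,0.042,-0.0004]
    - [-0.35,-0.15,0.64,0,0.042,-0.0004]
    - [-0.35,-0.15,0.64,0,0.042,-0.0004]
    - [0,0,0,0,0,0]

```text
time: 2.65
eef_pos: [0.5863, -0.2358, 0.0522]
tool_rot: [[-0.823, 0.265, -0.503], [0.223, 0.964, 0.143], [0.523, 0.006, -0.852]]
force: [0.0, -0.7, -2.0]
opening: 1.001
finger_force: 0.0
```

```bash
python3 - <<'E'
from h import *
st()
t=np.array([np.sin(np.radians(74.6)),-np.cos(np.radians(74.6)),0])
g=np.array([.5649,-.2366,0])
rows(pose(g-t*.0056+[0,0,.0050],74.6,-30))
E
```

```text
t 2.65 p [ 0.5863 -0.2358  0.0522] q [-0.457  1.057  0.802 -0.096  1.825 -1.76 ] F [ 0.  -0.7 -2. ] open 1.001 ff 0.0
[[-0.823, 0.265, -0.503], [0.223, 0.964, 0.143], [0.523, 0.006, -0.852]]
time 2.65 rows 1 each [-0.0419, -0.1113, 0.8966, 0.0015, -0.0085, 0.0011] total mm [-2.5 -6.7 53.8] deg [ 0.3 -1.5  0.2]
```

```bash
python3 - <<'E'
from h import *
t=np.array([np.sin(np.radians(74.6)),-np.cos(np.radians(74.6)),0])
g=np.array([.5649,-.2366,0])
T=pose(g-t*.0065+[0,0,.0055],74.6,-36)
pre=(T[0]-T[1][:,2]*.045,T[1])
rows(pre);rows(T,start=pre)
E
```

```text
time 2.65 rows 1 each [-0.0831, -0.1079, 0.1497, 0.0015, 0.0248, 0.0012] total mm [-5.  -6.5  9. ] deg [0.3 4.5 0.2]
time 2.65 rows 1 each [0.0, -0.0, 0.75, 0.0, 0.0, 0.0] total mm [ 0.  0. 45.] deg [0. 0. 0.]
```

Call:
arm_command:
  deltas:
    - [-0.083,-0.108,0.15,0.0015,0.025,0.0012]
    - [0,0,0,0,0,0]
    - [0,0,0.35,0,0,0]
    - [0,0,0.2,0,0,0]
    - [0,0,0,0,0,0]

```text
time: 3.28
eef_pos: [0.5709, -0.2389, 0.0324]
tool_rot: [[-0.795, 0.265, -0.546], [0.222, 0.964, 0.146], [0.565, -0.005, -0.825]]
force: [-0.3, 0.3, 0.1]
opening: 1.001
finger_force: 0.0
```

```bash
python3 - <<'E'
from h import *
st()
t=np.array([np.sin(np.radians(74.6)),-np.cos(np.radians(74.6)),0])
g=np.array([.5649,-.2366,0])
rows(pose(g-t*.0065+[0,0,.0055],74.6,-36))
E
```

```text
t 3.27 p [ 0.5709 -0.2389  0.0324] q [-0.462  1.085  0.819 -0.117  1.826 -1.759] F [-0.3  0.3  0.1] open 1.001 ff 0.0
[[-0.795, 0.265, -0.546], [0.222, 0.964, 0.146], [0.565, -0.005, -0.825]]
time 3.27 rows 1 each [-0.0752, 0.0124, 0.4909, -0.0014, 0.0089, -0.0008] total mm [-4.5  0.7 29.5] deg [-0.3  1.6 -0.1]
```

Call:
arm_command:
  deltas:
    - [-0.075,0.012,0.25,-0.0014,0.009,0]
    - [0,0,0.15,0,0,0]
    - [0,0,0.09,0,0,0]
    - [0,0,0,0,0,0]

```text
time: 3.78
eef_pos: [0.5573, -0.2347, 0.0016]
tool_rot: [[-0.775, 0.268, -0.572], [0.216, 0.963, 0.158], [0.594, -0.001, -0.805]]
force: [-0.6, 0.9, -0.2]
opening: 1.002
finger_force: 0.0
```

```bash
python3 - <<'E'
from h import *
st()
t=np.array([np.sin(np.radians(74.6)),-np.cos(np.radians(74.6)),0])
g=np.array([.5649,-.2366,0])
rows(pose(g-t*.0065+[0,0,.0055],74.6,-36))
E
```

```text
t 3.77 p [ 0.5573 -0.2347  0.0016] q [-0.465  1.116  0.856 -0.118  1.794 -1.754] F [-0.6  0.9 -0.2] open 1.002 ff 0.0
[[-0.775, 0.268, -0.572], [0.216, 0.963, 0.158], [0.594, -0.001, -0.805]]
time 3.77 rows 1 each [0.0211, 0.0033, -0.0649, 0.0002, -0.0023, -0.0007] total mm [ 1.3  0.2 -3.9] deg [ 0.  -0.4 -0.1]
```

Call:
arm_command:
  deltas:
    - [0.02,0,-0.065,0,-0.002,0]
    - [0,0,0,0,0,0]
    - [0,0,0,0,0,0]
    - [0,0,0,0,0,0]

```text
time: 4.28
eef_pos: [0.5591, -0.2352, 0.0059]
tool_rot: [[-0.779, 0.268, -0.566], [0.217, 0.964, 0.157], [0.588, -0.001, -0.809]]
force: [-0.8, -0.1, 0.3]
opening: 1.001
finger_force: 0.0
```

Call:
arm_command:
  deltas:
    - [0,0,0,0,0,0]
    - [0,0,0,0,0,0]
    - [0,0,0,0,0,0]
    - [0,0,0,0,0,0]
    - [0,0,0,0,0,0]
  fingers: -1
  grip_force: 70

```text
time: 4.9
eef_pos: [0.5594, -0.2352, 0.0063]
tool_rot: [[-0.78, 0.268, -0.566], [0.217, 0.964, 0.156], [0.587, -0.001, -0.81]]
force: [3.1, -0.3, 5.1]
opening: 0.679
finger_force: 75.4
```

```bash
python3 - <<'E'
from h import *
st()
s=env.sense();p,R=s['eef_pos'],s['tool_rot']
t=np.array([np.sin(np.radians(74.6)),-np.cos(np.radians(74.6)),0])
# lift 15 mm, then rotate by 80 deg about board y with the foot's far lower edge held ~ fixed
up=np.array([0,0,1.])
ft=np.array([.5187,-.2239,0]);c=ft-t*(.0161+.004)+up*.018   # foot +x lower corner: p=-4, h=2.8 +15 lift
ax=np.cross(t,up); 
for a in (78,):
    r=Rn.from_rotvec(ax*np.radians(a)).as_matrix()
    p1=p+up*.015
    T=(c+r@(p1-c),r@R); print(T[0].round(4),T[1][:,2].round(3)); rows(T,start=(p1,R),n=10)
    print((R.T@up*.015/.06).round(3))
E
```

```text
t 4.9 p [ 0.5594 -0.2352  0.0063] q [-0.465  1.109  0.855 -0.117  1.794 -1.754] F [ 3.1 -0.3  5.1] open 0.679 ff 75.4
[[-0.78, 0.268, -0.566], [0.217, 0.964, 0.156], [0.587, -0.001, -0.81]]
[ 0.5086 -0.2213  0.0797] [ 0.646 -0.178 -0.742]
time 4.9 rows 10 each [0.0964, -0.0002, -0.1037, -0.0001, -0.0433, -0.0] total mm [ 76.9  -0.2 -16.3] deg [ -0.2 -78.   -0. ]
[ 0.147 -0.    -0.202]
```

Call:
arm_command:
  deltas:
    - [0.147,0,-0.202,0,0,0]
    - [0.096,0,-0.104,0,-0.0433,0]
    - [0.096,0,-0.104,0,-0.0433,0]
    - [0.096,0,-0.104,0,-0.0433,0]
    - [0.096,0,-0.104,0,-0.0433,0]

```text
time: 5.52
eef_pos: [0.5484, -0.2323, 0.0536]
tool_rot: [[-0.96, 0.268, -0.077], [0.267, 0.964, 0.02], [0.08, -0.001, -0.997]]
force: [0.6, -0.1, -2.3]
opening: 0.681
finger_force: 75.3
```

```bash
python3 - <<'E'
from h import *
st(); grab('scene'); im=load('scene')['im'][:,:,::-1]
cv2.imwrite('pics/c2.png',cv2.resize(im[200:440,140:460],None,fx=2.4,fy=2.4))
E
```

```text
t 5.53 p [ 0.5484 -0.2323  0.0536] q [-0.518  0.692  1.457 -0.024  1.07  -1.806] F [ 0.6 -0.1 -2.3] open 0.681 ff 75.3
[[-0.96, 0.268, -0.077], [0.267, 0.964, 0.02], [0.08, -0.001, -0.997]]
```

View pics/c2.png

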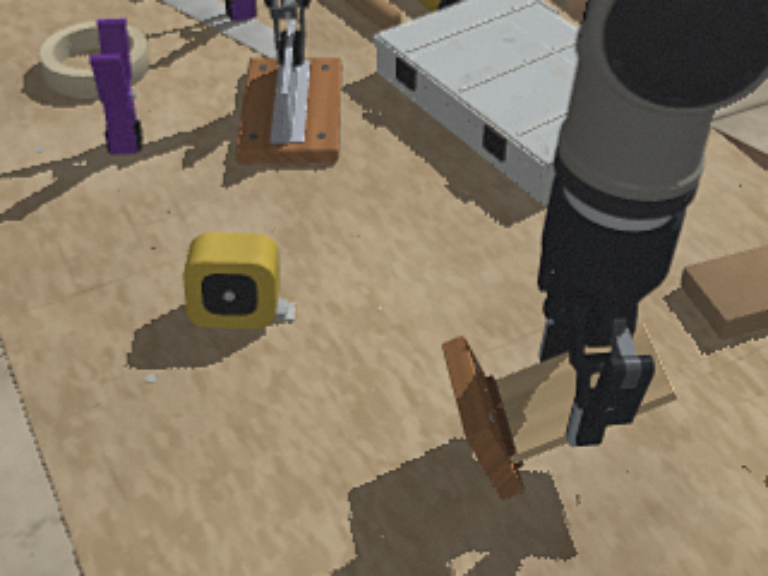

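Board follows the gripper: foot at (485,415) in the crop, tag rising. I'll move outward to gain wrist range, then keep rotating.

Call:
arm_command:
  deltas:
    - [-0.58,0,0.05,0,0,0]
    - [-0.58,0,0.05,0,0,0]
    - [0.096,0,-0.104,0,-0.0433,0]
    - [0.096,0,-0.104,0,-0.0433,0]
    - [0.096,0,-0.104,0,-0.0433,0]

```text
time: 6.2
eef_pos: [0.5972, -0.2457, 0.0584]
tool_rot: [[-0.913, 0.267, 0.308], [0.253, 0.964, -0.086], [-0.32, -0.001, -0.947]]
force: [0.6, 0.6, -3.7]
opening: 0.679
finger_force: 75.8
```

Call:
arm_command:
  deltas:
    - [0.096,0,-0.104,0,-0.0433,0]
    - [0.096,0,-0.104,0,-0.0433,0]
    - [0.096,0,-0.104,0,-0.0433,0]
    - [0,0,0,0,0,0]

```text
time: 6.7
eef_pos: [0.5874, -0.242, 0.0757]
tool_rot: [[-0.814, 0.241, 0.529], [0.227, 0.97, -0.092], [-0.535, 0.045, -0.844]]
force: [-0.2, 0.7, -2.7]
opening: 0.68
finger_force: 75.9
```

```bash
python3 - <<'E'
from h import *
st(); grab('scene'); im=load('scene')['im'][:,:,::-1]
cv2.imwrite('pics/c3.png',cv2.resize(im[200:440,220:540],None,fx=2.4,fy=2.4))
f=load('scene');uv,P=cloud(f);hsv=cv2.cvtColor(f['im'],cv2.COLOR_RGB2HSV)[uv[:,1],uv[:,0]]
E
```

```text
t 6.7 p [ 0.5874 -0.242   0.0757] q [-0.631  0.53   1.908  0.925  0.302 -2.784] F [-0.2  0.7 -2.7] open 0.68 ff 75.9
[[-0.814, 0.241, 0.529], [0.227, 0.97, -0.092], [-0.535, 0.045, -0.844]]
```

View pics/c3.png

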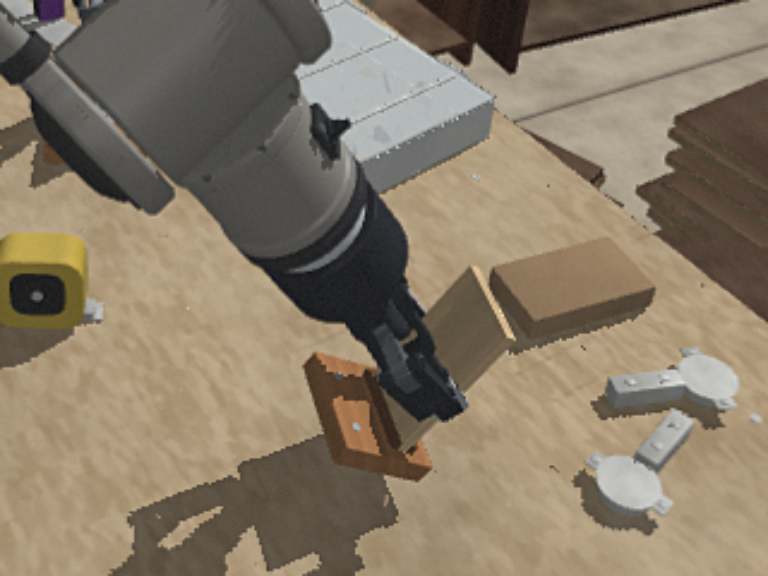

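The board is at about 32° from upright (foot at (365,415) in the crop). Joint 5 is at its limit, so I'll fit a small kinematic model from the logged poses to find a place where I can finish.

```bash
cat > kin.py <<'E'
import numpy as np
from scipy.optimize import least_squares
from scipy.spatial.transform import Rotation as Rn
D=[([1.09099,.342647,1.524918,0,1.275394,-.146003],[.17181862,.49571456,.2306999]),
([-.465,.45,1.358,0,1.334,-1.763],[.551,-.1908,.2308]),
([-.457,1.057,.802,-.096,1.825,-1.76],[.5863,-.2358,.0522]),
([-.462,1.085,.819,-.117,1.826,-1.759],[.5709,-.2389,.0324]),
([-.465,1.116,.856,-.118,1.794,-1.754],[.5573,-.2347,.0016]),
([-.465,1.109,.855,-.117,1.794,-1.754],[.5594,-.2352,.0063]),
([-.518,.692,1.457,-.024,1.07,-1.806],[.5484,-.2323,.0536]),
([-.631,.53,1.908,.925,.302,-2.784],[.5874,-.242,.0757])]
def fk(q,k):
    r0,h,L1,L2,e,Lw=k; a=q[1]+q[2]
    R=Rn.from_euler('ZYZYZ',[q[0],a,q[3],q[4],q[5]+np.pi/2]).as_matrix()
    r=r0+L1*np.sin(q[1])+L2*np.sin(a)+e*np.cos(a); z=h+L1*np.cos(q[1])+L2*np.cos(a)-e*np.sin(a)
    return np.array([r*np.cos(q[0]),r*np.sin(q[0]),z])+Lw*R[:,2],R
S=least_squares(lambda k:np.concatenate([fk(q,k)[0]-p for q,p in D]),[0,.4,.4,.4,0,.25]); K=S.x
lo=np.array([-2.53,-.77,.04,-1,.28,-3.11]);hi=np.array([2.53,2.02,2.7,4.14,2.66,3.11])
def ik(p,R,q0,m=.0):
    f=lambda q:np.r_[(fk(q,K)[0]-p)*10,(fk(q,K)[1]-R).ravel()]
    s=least_squares(f,np.clip(q0,lo+.02,hi-.02),bounds=(lo,hi)); return s.x,np.abs(s.fun).max()
E
python3 - <<'E'
from kin import *
from h import pose
print(K.round(4),'res mm',np.abs(S.fun).max()*1000)
print(fk(D[-1][0],K)[1].round(3).tolist())
q0=np.array([-.63,.53,1.9,.9,.4,-2.7])
for x,y in((.5,-.25),(.6,-.245),(.55,-.33),(.5,-.4),(.4,-.4)):
  for yaw in range(-50,171,20):
    for q40 in(.9,-.8):
      g=q0.copy();g[0]=np.arctan2(y,x);g[3]=q40;g[4]=.8;g[5]=g[0]-np.radians(yaw) 
      q,e=ik(*pose([x,y,.07],yaw,48),g)
      if e<.01: print(x,y,yaw,q.round(2)); break
E
```

```text
Traceback (most recent call last):
  File "kin.py", line 17, in <module>
    S=least_squares(lambda k:np.concatenate([fk(q,k)[0]-p for q,p in D]),[0,.4,.4,.4,0,.25]); K=S.x
  File "kin.py", line 17, in <lambda>
    S=least_squares(lambda k:np.concatenate([fk(q,k)[0]-p for q,p in D]),[0,.4,.4,.4,0,.25]); K=S.x
                                             ~~^^^^^
  File "kin.py", line 14, in fk
    R=Rn.from_euler('ZYZYZ',[q[0],a,q[3],q[4],q[5]+np.pi/2]).as_matrix()
      ~~~~~~~~~~~~~^^^^^^^^^^^^^^^^^^^^^^^^^^^^^^^^^^^^^^^^^
  File "scipy/spatial/transform/_rotation.pyx", line 1413, in scipy.spatial.transform._rotation.Rotation.from_euler
ValueError: Expected axis specification to be a non-empty string of upto 3 characters, got ZYZYZ
```

```bash
sed -i "s/R=Rn.from_euler('ZYZYZ'.*/R=(Rn.from_euler('ZYZ',[q[0],a,q[3]])*Rn.from_euler('YZ',[q[4],q[5]+np.pi\/2])).as_matrix()/" kin.py
python3 - <<'E'
from kin import *
from h import pose
print(K.round(4),'res mm',np.abs(S.fun).max()*1000)
print(fk(D[-1][0],K)[1].round(3).tolist())
q0=np.array([-.63,.53,1.9,.9,.4,-2.7])
for x,y in((.5,-.25),(.6,-.245),(.55,-.33),(.5,-.4),(.4,-.4)):
  for yaw in range(-50,171,20):
    for q40 in(.9,-.8):
      g=q0.copy();g[0]=np.arctan2(y,x);g[3]=q40;g[4]=.8;g[5]=g[0]-np.radians(yaw) 
      q,e=ik(*pose([x,y,.07],yaw,48),g)
      if e<.01: print(x,y,yaw,q.round(2)); break
E
```

```text
[0.0425 0.1549 0.4624 0.3358 0.0102 0.2608] res mm 68.55600116703903
[[-0.814, 0.241, 0.529], [0.227, 0.97, -0.092], [-0.535, 0.045, -0.844]]
0.5 -0.25 -50 [-0.19  0.87  1.34 -0.62  1.55  0.9 ]
0.5 -0.25 -30 [-0.14  0.78  1.56 -0.79  1.31  0.81]
0.5 -0.25 -10 [-0.11  0.69  1.77 -1.    1.06  0.75]
0.6 -0.245 -50 [-0.16  1.07  0.87 -0.61  1.78  0.77]
0.6 -0.245 -30 [-0.11  0.95  1.16 -0.75  1.49  0.66]
0.6 -0.245 -10 [-0.09  0.83  1.43 -0.93  1.19  0.6 ]
0.55 -0.33 -50 [-0.29  1.    1.03 -0.67  1.64  0.73]
0.55 -0.33 -30 [-0.25  0.88  1.31 -0.82  1.35  0.64]
0.5 -0.4 -50 [-0.4   0.95  1.14 -0.72  1.53  0.69]
0.5 -0.4 -30 [-0.37  0.84  1.41 -0.89  1.23  0.62]
0.4 -0.4 -50 [-0.47  0.8   1.52 -0.78  1.33  0.8 ]
0.4 -0.4 -30 [-0.44  0.7   1.74 -1.    1.08  0.76]
```

```bash
python3 - <<'E'
s=open('kin.py').read()
s=s.replace("r0,h,L1,L2,e,Lw=k","r0,h,L1,L2,e,Lw,ew=k")
s=s.replace("+Lw*R[:,2],R","+Lw*R[:,2]+ew*W[:,0],R").replace("    r=r0+L1","    W=(Rn.from_euler('ZYZ',[q[0],a,q[3]])*Rn.from_euler('Y',q[4])).as_matrix()\n    r=r0+L1").replace("0,.25]","0,.25,.07]")
open('kin.py','w').write(s)
E
cat > t.py <<'E'
from kin import *
from h import pose
print(K.round(4),'res mm',np.abs(S.fun).max()*1000)
q0=np.array([-.63,.53,1.9,.9,.4,-2.7])
for x,y in((.5,-.25),(.6,-.245),(.55,-.33),(.65,-.25),(.5,-.4),(.4,-.4),(.55,-.05)):
  for yaw in range(10,171,10):
    for q40 in(.9,-.8):
      g=q0.copy();g[0]=np.arctan2(y,x);g[3]=q40;g[4]=.8;g[5]=-2 
      q,e=ik(*pose([x,y,.07],yaw,45),g)
      if e<.01: print(x,y,yaw,q.round(2))
E
python3 t.py
```

```text
[0.0988 0.1601 0.5003 0.3265 0.0555 0.2721 0.0612] res mm 69.44012265209201
0.65 -0.25 10 [-0.05  0.81  1.48 -1.    0.95  0.43]
0.65 -0.25 10 [-0.05  0.81  1.48 -1.    0.95  0.43]
0.55 -0.05 10 [ 0.31  0.74  1.79 -0.96  1.02  0.84]
0.55 -0.05 10 [ 0.31  0.74  1.79 -0.96  1.02  0.84]
```

```bash
python3 - <<'E'
s=open('kin.py').read()
s=s.replace("Lw,ew=k","Lw,ew,b,c=k").replace("+ew*W[:,0],R","+ew*W[:,0]+c*W[:,1]+b*np.array([-np.sin(q[0]),np.cos(q[0]),0]),R").replace(".25,.07]",".25,.07,.04,.04]")
s=s.replace("[fk(q,k)[0]-p for q,p in D])","[fk(q,k)[0]-p for q,p in D]+[.003*(np.array(k)-[0,.3,.4,.4,0,.25,.03,.04,.04])])")
open('kin.py','w').write(s)
E
python3 t.py
```

```text
[-1.000e-04  2.235e-01  5.068e-01  3.797e-01  4.680e-02  3.144e-01
  1.000e-04  7.660e-02 -2.000e-04] res mm 0.320336688663858
0.55 -0.05 10 [ 0.18  0.69  1.75 -1.    1.    0.7 ]
0.55 -0.05 10 [ 0.18  0.69  1.75 -1.    1.    0.7 ]
```

The model now fits to 0.3 mm. Next I'll search for places where a 40°+ tilt is reachable.

```bash
cat > t2.py <<'E'
from kin import *
from h import pose
rng=np.random.default_rng(0)
def best(p,R):
    for k in range(6):
        q,e=ik(p,R,np.array([np.arctan2(p[1],p[0])-.1,.7,1.7,[.9,-.8,2.5,3.1,0,1.5][k],[.8,.8,.6,.6,.4,1][k],[-2.5,0,2.5,-1,1,-2][k]]))
        if e<.005: return q
for x,y in((.5,-.25),(.6,-.25),(.55,-.35),(.5,-.1),(.6,-.1),(.65,-.08)):
  for yaw in range(-20,181,20):
    for fl in(0,1):
      r=None
      for tilt in(38,44,50):
        q=best(*pose([x,y,.068],yaw+180*fl,-tilt if fl else tilt))
        if q is None: break
        r=(tilt,q.round(2))
      if r: print(x,y,yaw,'flip' if fl else '',*r)
E
time python3 t2.py
```

```text
0.5 -0.25 -20  50 [-0.17  0.78  1.62 -0.96  1.17  0.77]
0.5 -0.25 -20 flip 50 [-0.17  0.78  1.62 -0.96  1.17 -2.37]
0.5 -0.25 0  38 [-0.27  0.61  1.84 -1.    0.78  0.5 ]
0.5 -0.25 0 flip 38 [-0.27  0.61  1.84 -1.    0.78 -2.64]
0.5 -0.25 80  50 [-0.9   0.57  2.31  2.22  0.7   1.84]
0.5 -0.25 80 flip 50 [-0.9   0.57  2.31  2.22  0.7  -1.3 ]
0.5 -0.25 100  50 [-1.03  0.61  2.16  1.59  0.8   2.07]
0.5 -0.25 100 flip 50 [-1.03  0.61  2.16  1.59  0.8  -1.07]
0.5 -0.25 120  50 [-1.07  0.67  1.94  1.16  0.99  2.22]
0.5 -0.25 120 flip 50 [-1.07  0.67  1.94  1.16  0.99 -0.92]
0.5 -0.25 140  50 [-1.04  0.75  1.71  0.87  1.23  2.26]
0.5 -0.25 140 flip 50 [-1.04  0.75  1.71  0.87  1.23 -0.88]
0.5 -0.25 160  50 [-0.97  0.85  1.46  0.68  1.47  2.22]
0.5 -0.25 160 flip 50 [-0.97  0.85  1.46  0.68  1.47 -0.92]
0.5 -0.25 180  50 [-0.89  0.94  1.23  0.51  1.7   2.13]
0.5 -0.25 180 flip 50 [-0.89  0.94  1.23  0.51  1.7  -1.02]
0.6 -0.25 -20  50 [-0.15  0.91  1.29 -0.89  1.31  0.62]
0.6 -0.25 -20 flip 50 [-0.15  0.91  1.29 -0.89  1.31 -2.52]
0.6 -0.25 0  44 [-0.18  0.77  1.56 -1.    0.95  0.49]
0.6 -0.2
[... 3886 characters left out ...]
  0.32]
0.65 -0.08 20 flip 38 [ 0.04  0.72  1.58 -0.9   0.85 -2.83]
0.65 -0.08 100  50 [-0.47  0.63  2.06  2.11  0.56  2.08]
0.65 -0.08 100 flip 50 [-0.47  0.63  2.06  2.11  0.56 -1.06]
0.65 -0.08 120  50 [-0.58  0.68  1.91  1.5   0.76  2.33]
0.65 -0.08 120 flip 50 [-0.58  0.68  1.91  1.5   0.76 -0.81]
0.65 -0.08 140  50 [-0.63  0.76  1.69  1.12  1.01  2.42]
0.65 -0.08 140 flip 50 [-0.63  0.76  1.69  1.12  1.01 -0.72]
0.65 -0.08 160  50 [-0.61  0.86  1.42  0.88  1.3   2.43]
0.65 -0.08 160 flip 50 [-0.61  0.86  1.42  0.88  1.3  -0.71]
0.65 -0.08 180  50 [-0.56  0.98  1.14  0.7   1.59  2.38]
0.65 -0.08 180 flip 50 [-0.56  0.98  1.14  0.7   1.59 -0.76]
real	0m31.143s
user	0m31.677s
sys	0m0.088s
```

Turning the heading 90° clockwise (yaw about −20) makes a full 64° tilt possible. I'll check the whole path with IK.

```bash
cat > t3.py <<'E'
from kin import *
from h import *
def H(p,R):
    T=np.eye(4);T[:3,:3]=R;T[:3,3]=p;return T
up=np.array([0,0,1.])
def board(o,yaw,lean):  # yaw: direction of board y as tool y; t heading=yaw-90
    y=np.radians(yaw);t=np.array([np.sin(y),-np.cos(y),0]);a=np.radians(lean)
    z=up*np.cos(a)+t*np.sin(a);x=t*np.cos(a)-up*np.sin(a)
    return H(o,np.c_[x,np.cross(z,x),z])
t=np.array([np.sin(np.radians(74.6)),-np.cos(np.radians(74.6)),0])
B0=board(np.array([.5187,-.2239,0])-.0161*t+up*.0254,74.6,99.9)
R0=np.array([[-.78,.268,-.566],[.217,.964,.156],[.587,-.001,-.81]]);u,_,v=np.linalg.svd(R0)
G=np.linalg.inv(B0)@H([.5594,-.2352,.0063],u@v)
np.save('G.npy',G); print('grip in board frame mm',(G[:3,3]*1000).round(1))
if __name__=='__main__':
  s=env.sense();q=s['joint_pos'];st()
  B=H(s['eef_pos'],s['tool_rot'])@np.linalg.inv(G);print('board now',B[:3,3].round(4),'lean',np.degrees(np.arccos(B[2,2])).round(1))
  for yaw in(-20,-30,-40):
   for o in((.56,-.25),(.56,-.18)):
    qq=np.array([-.2,.9,1.3,-.8,1.3,.6])
    for lean in(64,40,20,8,4,0):
        T=board(np.r_[o,.004],yaw,lean)@G; qq,e=ik(T[:3,3],T[:3,:3],qq)
        print(yaw,o,lean,T[:3,3].round(3),qq.round(2),round(e,4))
E
python3 t3.py
```

```text
grip in board frame mm [ 8.8 -0.1 60.8]
t 6.75 p [ 0.5877 -0.2422  0.0757] q [-0.63   0.53   1.906  0.921  0.302 -2.78 ] F [ 0.8  0.9 -3.4] open 0.682 ff 75.9
[[-0.814, 0.24, 0.529], [0.226, 0.97, -0.092], [-0.535, 0.044, -0.844]]
board now [ 0.5501 -0.2307  0.0286] lean 31.7
-20 (0.56, -0.25) 64 [ 0.54  -0.305  0.023] [-0.64  0.73  1.48  0.    0.93 -0.29] 0.0
-20 (0.56, -0.25) 40 [ 0.544 -0.293  0.045] [-0.41  0.73  1.5  -0.52  0.95  0.26] 0.0
-20 (0.56, -0.25) 20 [ 0.55  -0.277  0.058] [-0.24  0.82  1.47 -0.86  1.14  0.61] 0.0
-20 (0.56, -0.25) 8 [ 0.554 -0.266  0.063] [-0.15  0.91  1.43 -1.    1.3   0.75] 0.0035
-20 (0.56, -0.25) 4 [ 0.555 -0.262  0.064] [-0.14  0.94  1.39 -1.    1.36  0.75] 0.0276
-20 (0.56, -0.25) 0 [ 0.557 -0.258  0.065] [-0.12  0.97  1.35 -1.    1.43  0.75] 0.0526
-20 (0.56, -0.18) 64 [ 0.54  -0.235  0.023] [-0.54  0.69  1.58  0.    0.88 -0.19] 0.0
-20 (0.56, -0.18) 40 [ 0.544 -0.223  0.045] [-0.3   0.71  1.55 -0.51  0.97  0.36] 0.0
-20 (0.56, -0.18) 20 [ 0.55  -0.207  0.058] [-0.13  0.81  1.49 -0.81  1.2   0.68] 0.0
-20 (0.56, -0.18) 8 [ 0.554 -0.196  0.063] 
[... 1566 characters left out ...]
  1.58  0.77] 0.0
-40 (0.56, -0.25) 4 [ 0.552 -0.26   0.064] [-0.18  1.05  1.13 -0.85  1.64  0.78] 0.0
-40 (0.56, -0.25) 0 [ 0.554 -0.257  0.065] [-0.16  1.09  1.09 -0.89  1.7   0.79] 0.0
-40 (0.56, -0.18) 64 [ 0.522 -0.225  0.023] [-0.54  0.66  1.64  0.    0.84  0.16] 0.0
-40 (0.56, -0.18) 40 [ 0.531 -0.215  0.045] [-0.31  0.74  1.47 -0.43  1.13  0.61] 0.0
-40 (0.56, -0.18) 20 [ 0.541 -0.202  0.058] [-0.16  0.89  1.29 -0.65  1.44  0.79] 0.0
-40 (0.56, -0.18) 8 [ 0.549 -0.193  0.063] [-0.1   1.01  1.18 -0.75  1.63  0.83] 0.0
-40 (0.56, -0.18) 4 [ 0.552 -0.19   0.064] [-0.08  1.05  1.14 -0.79  1.69  0.84] 0.0
-40 (0.56, -0.18) 0 [ 0.554 -0.187  0.065] [-0.06  1.09  1.1  -0.83  1.76  0.84] 0.0
```

```bash
python3 - <<'E'
from t3 import *
A=pose([.57,-.24,.16],74.6,0); rows(A)
Bp=pose([.53,-.27,.16],-40,0); rows(Bp,start=A)
T=board([.54,-.24,.03],-40,0)@G; print('lean0',T[:3,3].round(4),T[:3,:3].round(3).tolist()); rows((T[:3,3],T[:3,:3]),start=Bp)
E
```

```text
grip in board frame mm [ 8.8 -0.1 60.8]
time 6.75 rows 4 each [-0.0528, 0.0006, -0.3596, 0.004, 0.0449, 0.001] total mm [-30.1   1.6 -80.7] deg [ 2.9 32.3  0.7]
time 6.75 rows 12 each [-0.0211, -0.0797, 0.0, 0.0, 0.0, 0.0531] total mm [ 30.6 -39.5   0. ] deg [  0.    0.  114.6]
lean0 [ 0.5343 -0.2467  0.0908] [[0.284, 0.766, -0.577], [0.335, -0.643, -0.689], [-0.898, 0.002, -0.439]]
time 6.75 rows 7 each [0.1258, -0.028, 0.1303, -0.0001, -0.0508, 0.0001] total mm [ 20.6 -11.7  69.2] deg [ -0.1 -64.    0.1]
```

Call:
arm_command:
  deltas:
    - [-0.05,0,-0.36,0,0.045,0]
    - [-0.05,0,-0.36,0,0.045,0]
    - [-0.05,0,-0.36,0,0.045,0]
    - [-0.05,0,-0.36,0,0.045,0]
    - [0,0,0,0,0,0]

```text
time: 7.38
eef_pos: [0.5788, -0.2351, 0.1476]
tool_rot: [[-0.968, 0.216, 0.13], [0.223, 0.974, 0.039], [-0.118, 0.066, -0.991]]
force: [0.6, -0.1, -3.2]
opening: 0.677
finger_force: 75.9
```

```bash
python3 - <<'E'
from h import *
st();rows(pose([.53,-.27,.16],-40,0))
E
```

```text
t 7.38 p [ 0.5788 -0.2351  0.1476] q [-0.56   0.54   1.455  0.117  1.059 -1.961] F [ 0.6 -0.1 -3.2] open 0.677 ff 75.9
[[-0.968, 0.216, 0.13], [0.223, 0.974, 0.039], [-0.118, 0.066, -0.991]]
time 7.38 rows 12 each [-0.0217, -0.0959, -0.0217, 0.0043, 0.0002, 0.0542] total mm [ 38.  -43.7 -19.9] deg [  9.3   0.3 117.1]
```

Call:
arm_command:
  deltas:
    - [-0.022,-0.096,-0.022,0.0043,0,0.054]
    - [-0.022,-0.096,-0.022,0.0043,0,0.054]
    - [-0.022,-0.096,-0.022,0.0043,0,0.054]
    - [-0.022,-0.096,-0.022,0.0043,0,0.054]
    - [-0.022,-0.096,-0.022,0.0043,0,0.054]

```text
time: 8.0
eef_pos: [0.5649, -0.2605, 0.1486]
tool_rot: [[-0.47, 0.879, 0.086], [0.882, 0.472, -0.009], [-0.048, 0.072, -0.996]]
force: [-0.7, -0.2, -2.8]
opening: 0.679
finger_force: 75.9
```

Call:
arm_command:
  deltas:
    - [-0.022,-0.096,-0.022,0.0043,0,0.054]
    - [-0.022,-0.096,-0.022,0.0043,0,0.054]
    - [-0.022,-0.096,-0.022,0.0043,0,0.054]
    - [-0.022,-0.096,-0.022,0.0043,0,0.054]
    - [-0.022,-0.096,-0.022,0.0043,0,0.054]

```text
time: 8.62
eef_pos: [0.5379, -0.271, 0.1537]
tool_rot: [[0.35, 0.936, 0.021], [0.937, -0.35, -0.013], [-0.005, 0.024, -1.0]]
force: [-0.5, -0.7, -3.0]
opening: 0.676
finger_force: 75.9
```

Call:
arm_command:
  deltas:
    - [-0.022,-0.096,-0.022,0.0043,0,0.054]
    - [-0.022,-0.096,-0.022,0.0043,0,0.054]
    - [0,0,0,0,0,0]

```text
time: 9.0
eef_pos: [0.5267, -0.2685, 0.1566]
tool_rot: [[0.636, 0.771, -0.002], [0.771, -0.636, 0.001], [-0.001, -0.002, -1.0]]
force: [0.4, -0.5, -3.1]
opening: 0.676
finger_force: 75.9
```

```bash
python3 - <<'E'
from t3 import *
st();T=board([.54,-.24,.03],-40,0)@G;rows((T[:3,3],T[:3,:3]))
E
```

```text
grip in board frame mm [ 8.8 -0.1 60.8]
t 9.0 p [ 0.5267 -0.2685  0.1566] q [-6.010e-01  5.280e-01  1.441e+00 -1.000e-03  1.175e+00  8.900e-02] F [ 0.4 -0.5 -3.1] open 0.676 ff 75.9
[[0.636, 0.771, -0.002], [0.771, -0.636, 0.001], [-0.001, -0.002, -1.0]]
time 9.0 rows 7 each [0.1243, -0.0189, 0.1216, 0.0001, -0.0507, 0.0005] total mm [21.7 -7.8 65.9] deg [  0.1 -63.9   0.6]
```

Call:
arm_command:
  deltas:
    - [0.124,-0.019,0.121,0,-0.0507,0.0005]
    - [0.124,-0.019,0.121,0,-0.0507,0.0005]
    - [0.124,-0.019,0.121,0,-0.0507,0.0005]
    - [0.124,-0.019,0.121,0,-0.0507,0.0005]

```text
time: 9.5
eef_pos: [0.5387, -0.2485, 0.1228]
tool_rot: [[0.511, 0.771, -0.38], [0.618, -0.637, -0.461], [-0.597, 0.001, -0.802]]
force: [0.0, -0.6, -4.0]
opening: 0.677
finger_force: 75.9
```

Call:
arm_command:
  deltas:
    - [0.124,-0.019,0.121,0,-0.0507,0.0005]
    - [0.124,-0.019,0.121,0,-0.0507,0.0005]
    - [0.124,-0.019,0.121,0,-0.0507,0.0005]
    - [0,0,0,0,0,0]

```text
time: 10.0
eef_pos: [0.5343, -0.2452, 0.0867]
tool_rot: [[0.276, 0.769, -0.577], [0.342, -0.64, -0.688], [-0.898, -0.008, -0.439]]
force: [-0.7, -0.6, -2.8]
opening: 0.677
finger_force: 76.1
```

```bash
python3 - <<'E'
from t3 import *
st();grab('scene'); im=load('scene')['im'][:,:,::-1]
cv2.imwrite('pics/c4.png',cv2.resize(im[200:440,220:540],None,fx=2.4,fy=2.4))
s=env.sense();B=H(s['eef_pos'],s['tool_rot'])@np.linalg.inv(G);print('board now',B[:3,3].round(4),B[:3,2].round(3))
T=board([.54,-.24,.004],-40,0)@G;rows((T[:3,3],T[:3,:3]))
E
```

```text
grip in board frame mm [ 8.8 -0.1 60.8]
t 10.0 p [ 0.5343 -0.2452  0.0867] q [-0.148  1.025  1.177 -0.881  1.691  0.796] F [-0.7 -0.6 -2.8] open 0.677 ff 76.1
[[0.276, 0.769, -0.577], [0.342, -0.64, -0.688], [-0.898, -0.008, -0.439]]
board now [ 0.5407 -0.2391  0.029 ] [ 0.001 -0.005  1.   ]
time 10.05 rows 1 each [0.3664, -0.0032, 0.1975, 0.0002, -0.0011, 0.0017] total mm [22.  -0.2 11.9] deg [ 0.  -0.2  0.3]
```

View pics/c4.png

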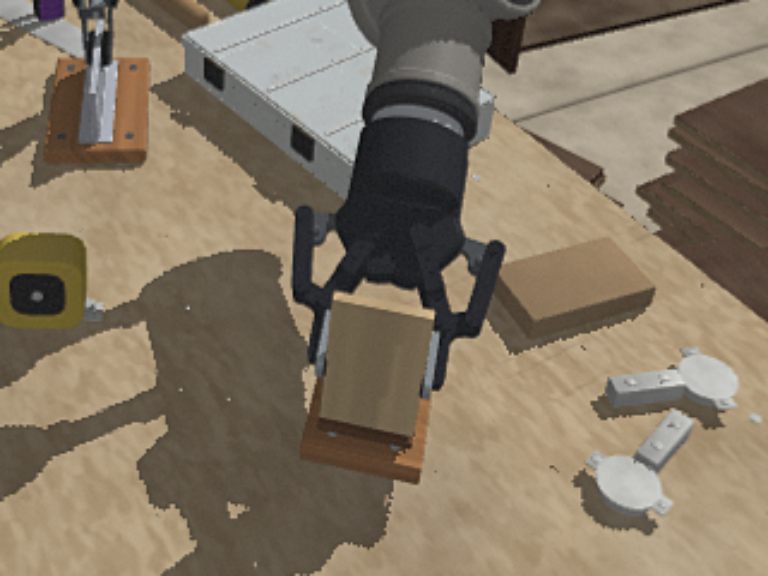

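The board is held upright, foot at (365,450) in the crop, about 29 mm up. I'll lower it gently.

Call:
arm_command:
  deltas:
    - [0.18,0,0.1,0,0,0]
    - [0.18,0,0.1,0,0,0]
    - [0,0,0,0,0,0]

```text
time: 10.42
eef_pos: [0.5341, -0.2482, 0.0678]
tool_rot: [[0.286, 0.765, -0.577], [0.336, -0.644, -0.687], [-0.897, 0.003, -0.441]]
force: [-0.2, 0.1, -2.5]
opening: 0.673
finger_force: 76.0
```

```bash
python3 - <<'E'
from t3 import *
st()
s=env.sense();B=H(s['eef_pos'],s['tool_rot'])@np.linalg.inv(G);print('board now',B[:3,3].round(4),B[:3,2].round(3))
T=board([.54,-.24,.0],-40,0)@G;rows((T[:3,3],T[:3,:3]))
E
```

```text
grip in board frame mm [ 8.8 -0.1 60.8]
t 10.43 p [ 0.5341 -0.2482  0.0678] q [-0.153  1.051  1.176 -0.88   1.671  0.825] F [-0.2  0.1 -2.5] open 0.673 ff 76.0
[[0.286, 0.765, -0.577], [0.336, -0.644, -0.687], [-0.897, 0.003, -0.441]]
board now [ 0.54   -0.2415  0.0071] [-0.002 -0.001  1.   ]
time 10.43 rows 1 each [0.1148, -0.0152, 0.0328, -0.0002, -0.0008, -0.0004] total mm [ 6.9 -0.9  2. ] deg [-0.  -0.1 -0.1]
```

Call:
arm_command:
  deltas:
    - [0.07,0,0.035,0,0,0]
    - [0,0,0,0,0,0]

```text
time: 10.68
eef_pos: [0.5346, -0.2478, 0.0633]
tool_rot: [[0.286, 0.765, -0.576], [0.335, -0.644, -0.688], [-0.898, 0.004, -0.441]]
force: [0.2, -0.9, -2.8]
opening: 0.677
finger_force: 76.0
```

Call:
arm_command:
  deltas:
    - [0.03,0,0.015,0,0,0]
    - [0,0,0,0,0,0]

```text
time: 10.92
eef_pos: [0.5346, -0.2477, 0.0612]
tool_rot: [[0.286, 0.766, -0.576], [0.335, -0.643, -0.688], [-0.898, 0.004, -0.44]]
force: [0.8, -0.1, -3.2]
opening: 0.677
finger_force: 76.0
```

Call:
arm_command:
  deltas:
    - [0.025,0,0.01,0,0,0]
    - [0,0,0,0,0,0]

```text
time: 11.18
eef_pos: [0.5347, -0.2476, 0.0596]
tool_rot: [[0.286, 0.765, -0.577], [0.335, -0.643, -0.688], [-0.898, 0.004, -0.44]]
force: [0.1, -0.2, -3.2]
opening: 0.68
finger_force: 76.0
```

Call:
arm_command:
  deltas:
    - [0,0,0,0,0,0]
    - [0,0,0,0,0,0]
    - [0,0,0,0,0,0]
    - [0,0,0,0,0,0]
  fingers: 1

```text
time: 11.68
eef_pos: [0.5348, -0.2477, 0.0599]
tool_rot: [[0.286, 0.765, -0.576], [0.335, -0.644, -0.688], [-0.898, 0.004, -0.44]]
force: [-0.1, 0.0, 0.6]
opening: 1.001
finger_force: 0.0
```

Call:
arm_command:
  deltas:
    - [0,0,-0.5,0,0,0]
    - [0,0,-0.9,0,0,0]
    - [0,0,-0.9,0,0,0]
    - [0,0,0,0,0,0]

```text
time: 12.18
eef_pos: [0.6168, -0.1498, 0.1223]
tool_rot: [[0.29, 0.768, -0.571], [0.336, -0.641, -0.691], [-0.896, 0.008, -0.444]]
force: [0.1, -1.0, -0.3]
opening: 0.998
finger_force: 0.0
```

```bash
python3 - <<'E'
from t3 import *
st()
for n,b in(('scene',(340,300,410,410)),('top',(405,210,475,300))):
    grab(n)
    f=load(n);uv,P=cloud(f)
    m=(P[:,0]>.46)&(P[:,0]<.63)&(P[:,1]>-.33)&(P[:,1]<-.17)
    q=P[m&(P[:,2]>.105)&(P[:,2]<.14)]
    print(n,len(q))
    if len(q)>5: print(' tag top',cv2.minAreaRect((q[:,:2]*1000).astype(np.float32)),q[:,2].max())
    q=P[m&(P[:,2]>.010)&(P[:,2]<.022)]
    if len(q)>5: print(' foot',cv2.minAreaRect((q[:,:2]*1000).astype(np.float32)))
# clip handle vs. height from t=0 style data
    m=(P[:,0]>.49)&(P[:,0]<.58)&(P[:,1]>.18)&(P[:,1]<.28)&(P[:,2]>.115)&(P[:,2]<.17)
    print(' clip',cv2.minAreaRect((P[m,:2]*1000).astype(np.float32)),P[m,2].max())
    m=(P[:,0]>.43)&(P[:,0]<.62)&(P[:,1]>.11)&(P[:,1]<.31)&(P[:,2]>.060)&(P[:,2]<.0745)
    q=P[m]; 
    print(' rail',cv2.minAreaRect((q[:,:2]*1000).astype(np.float32)))
    l=cv2.fitLine((q[:,:2]*1000).astype(np.float32),cv2.DIST_HUBER,0,.01,.01).ravel();print(' raildir',np.degrees(np.arctan2(l[1],l[0])).round(1),l[2:])
cv2.imwrite('pics/c5.png',cv2.resize(load('scene')['im'][150:450,180:580,::-1],None,fx=2,fy=2))
E
```

```text
grip in board frame mm [ 8.8 -0.1 60.8]
t 12.18 p [ 0.6168 -0.1498  0.1223] q [-0.012  1.127  0.81  -0.848  1.947  0.683] F [ 0.1 -1.  -0.3] open 0.998 ff 0.0
[[0.29, 0.768, -0.571], [0.336, -0.641, -0.691], [-0.896, 0.008, -0.444]]
scene 555
 tag top ((540.9414672851562, -242.44589233398438), (10.583048820495605, 59.764068603515625), 48.812442779541016) 0.12676736653817966
 foot ((548.4515380859375, -233.70028686523438), (72.28886413574219, 76.234619140625), 50.91464614868164)
 clip ((533.3201904296875, 228.17742919921875), (29.907611846923828, 64.41986083984375), 68.04196166992188) 0.16099373726651917
 rail ((520.4745483398438, 198.8018035888672), (123.27510070800781, 24.119693756103516), 65.68299865722656)
 raildir 66.9 [519.70496 196.5335 ]
top 101
 tag top ((540.2454223632812, -237.81851196289062), (8.007424354553223, 60.0964469909668), 50.408573150634766) 0.13066922014860638
 foot ((544.7939453125, -226.1075897216797), (69.67965698242188, 107.7638931274414), 50.31592559814453)Traceback (most recent call last):
  File "<stdin>", line 14, in <module>
    return umr_maximum(a, axis, None, out, keepdims, initial, where)
ValueError: zero-size array to reduction operation maximum which has no identity
```

Board stands upright: tag top at z≈0.127, centre (0.5406,−0.240), x axis along −130°. Now to the clip.

```bash
python3 - <<'E'
from t3 import *
A=pose([.57,-.08,.26],-32,0); rows(A)
C=pose([.5325,.2301,.27],-23,0); rows(C,start=A)
q=ik(*C,np.array([.3,.5,1.4,0,1.2,.7]));print(q)
E
```

```text
grip in board frame mm [ 8.8 -0.1 60.8]
time 12.28 rows 7 each [-0.1432, -0.1957, -0.3275, -0.0034, 0.0506, -0.0058] total mm [-114.   -79.9  -86. ] deg [-4.3 63.8 -7.3]
time 12.28 rows 6 each [0.7102, -0.5, -0.0278, 0.0, 0.0, -0.0083] total mm [ 243.1 -196.1  -10. ] deg [ 0.  0. -9.]
(array([2.75923500e-01, 4.19748885e-01, 1.29833399e+00, 3.19292531e-10,
       1.42350978e+00, 6.77349228e-01]), np.float64(3.3294294416000565e-09))
```

Call:
arm_command:
  deltas:
    - [-0.143,-0.196,-0.328,-0.0034,0.0506,-0.0058]
    - [-0.143,-0.196,-0.328,-0.0034,0.0506,-0.0058]
    - [-0.143,-0.196,-0.328,-0.0034,0.0506,-0.0058]
    - [-0.143,-0.196,-0.328,-0.0034,0.0506,-0.0058]

```text
time: 12.78
eef_pos: [0.6006, -0.0948, 0.1965]
tool_rot: [[0.51, 0.814, -0.279], [0.729, -0.581, -0.362], [-0.456, -0.019, -0.89]]
force: [0.2, -0.2, -0.1]
opening: 1.002
finger_force: 0.0
```

Call:
arm_command:
  deltas:
    - [-0.143,-0.196,-0.328,-0.0034,0.0506,-0.0058]
    - [-0.143,-0.196,-0.328,-0.0034,0.0506,-0.0058]
    - [-0.143,-0.196,-0.328,-0.0034,0.0506,-0.0058]
    - [0,0,0,0,0,0]

```text
time: 13.28
eef_pos: [0.5682, -0.0828, 0.2624]
tool_rot: [[0.535, 0.845, 0.002], [0.845, -0.535, -0.001], [0.0, 0.002, -1.0]]
force: [0.3, 0.6, -0.2]
opening: 1.004
finger_force: 0.0
```

```bash
python3 - <<'E'
from t3 import *
st();rows(pose([.5325,.2301,.27],-23,0))
E
```

```text
grip in board frame mm [ 8.8 -0.1 60.8]
t 13.28 p [ 0.5682 -0.0828  0.2624] q [-0.278  0.411  1.332 -0.     1.396  0.287] F [ 0.3  0.6 -0.2] open 1.004 ff 0.0
[[0.535, 0.845, 0.002], [0.845, -0.535, -0.001], [0.0, 0.002, -1.0]]
time 13.28 rows 6 each [0.7177, -0.5018, -0.0216, 0.0001, -0.0, -0.0087] total mm [ 245.2 -197.6   -7.9] deg [ 0.1 -0.  -9.4]
```

Call:
arm_command:
  deltas:
    - [0.718,-0.502,-0.022,0,0,-0.0087]
    - [0.718,-0.502,-0.022,0,0,-0.0087]
    - [0.718,-0.502,-0.022,0,0,-0.0087]
    - [0.718,-0.502,-0.022,0,0,-0.0087]

```text
time: 13.78
eef_pos: [0.5499, 0.1304, 0.2637]
tool_rot: [[0.435, 0.9, -0.004], [0.9, -0.435, -0.003], [-0.004, -0.003, -1.0]]
force: [1.4, -0.2, -0.9]
opening: 1.002
finger_force: 0.0
```

Call:
arm_command:
  deltas:
    - [0.718,-0.502,-0.022,0,0,-0.0087]
    - [0.718,-0.502,-0.022,0,0,-0.0087]
    - [0,0,0,0,0,0]

```text
time: 14.15
eef_pos: [0.531, 0.2358, 0.2662]
tool_rot: [[0.381, 0.925, -0.004], [0.925, -0.381, -0.002], [-0.004, -0.003, -1.0]]
force: [0.7, -0.6, -1.1]
opening: 1.001
finger_force: 0.0
```

```bash
python3 - <<'E'
from t3 import *
st();grab('wrist','w5.png');f=load('wrist');uv,P=cloud(f)
m=(P[:,0]>.48)&(P[:,0]<.585)&(P[:,1]>.18)&(P[:,1]<.285)
for lo,hi in((.066,.078),(.125,.14),(.14,.155),(.155,.168)):
    q=P[m&(P[:,2]>lo)&(P[:,2]<hi)];print(lo,len(q),cv2.minAreaRect((q[:,:2]*1000).astype(np.float32)) if len(q)>4 else '')
    if lo>.15:
        q=q[:,:2]; d=np.array([np.cos(np.radians(-23)),np.sin(np.radians(-23))]); s=(q-q.mean(0))@d
        a,b=q[s>0],q[s<0]; print('handle centres',a.mean(0).round(4),b.mean(0).round(4),'axis',np.degrees(np.arctan2(*(a.mean(0)-b.mean(0))[::-1])).round(1),np.ptp(s).round(4))
m=(P[:,0]>.43)&(P[:,0]<.62)&(P[:,1]>.11)&(P[:,1]<.31)&(P[:,2]>.060)&(P[:,2]<.0735);q=P[m]
if len(q)>9: print('rail',cv2.minAreaRect((q[:,:2]*1000).astype(np.float32)))
E
```

```text
grip in board frame mm [ 8.8 -0.1 60.8]
t 14.15 p [0.531  0.2358 0.2662] q [ 2.870e-01  4.260e-01  1.298e+00 -1.000e-03  1.422e+00  6.770e-01] F [ 0.7 -0.6 -1.1] open 1.001 ff 0.0
[[0.381, 0.925, -0.004], [0.925, -0.381, -0.002], [-0.004, -0.003, -1.0]]
0.066 666 ((531.965087890625, 222.2353515625), (92.89506530761719, 26.466068267822266), 75.93814086914062)
0.125 432 ((532.978271484375, 232.859619140625), (23.60555076599121, 52.2744026184082), 67.5166244506836)
0.14 427 ((532.2776489257812, 232.82345581054688), (23.903507232666016, 59.8866081237793), 66.82610321044922)
0.155 849 ((532.8787841796875, 232.4627227783203), (24.530731201171875, 65.28357696533203), 66.3386459350586)
handle centres [0.5589 0.2219] [0.5072 0.2441] axis -23.3 0.0654
rail ((518.2760620117188, 208.64073181152344), (129.3616943359375, 25.808874130249023), 60.76347732543945)
```

View pics/w5.png

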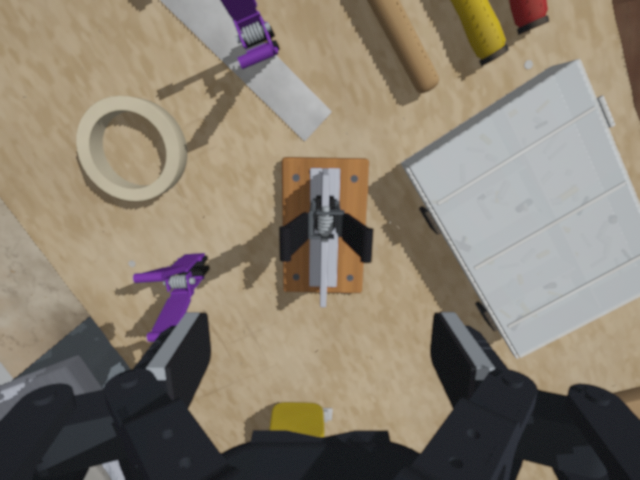

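The wrist view shows the clip at (325,225), centred near (0.533,0.232), axis −23.3°. The purple clip at (175,290) is well clear of the fingers. Descending.

```bash
python3 - <<'E'
from h import *
rows(pose([.5328,.2320,.120],-23.2,0),n=4)
E
```

```text
time 14.2 rows 4 each [-0.0036, 0.0086, 0.6098, -0.0002, 0.0003, 0.001] total mm [ -0.6   2.2 146.4] deg [-0.1  0.2  0.7]
```

Call:
arm_command:
  deltas:
    - [-0.004,0.009,0.6,0,0,0.001]
    - [-0.004,0.009,0.6,0,0,0.001]
    - [-0.004,0.009,0.6,0,0,0.001]
    - [-0.004,0.009,0.4,0,0,0.001]
    - [0,0,0,0,0,0]

```text
time: 14.82
eef_pos: [0.5329, 0.229, 0.1336]
tool_rot: [[0.398, 0.917, -0.006], [0.917, -0.398, -0.003], [-0.005, -0.004, -1.0]]
force: [-0.1, 0.5, -0.6]
opening: 0.998
finger_force: 0.0
```

```bash
python3 - <<'E'
from h import *
rows(pose([.5328,.2320,.120],-23.2,0),n=1);st()
E
```

```text
time 14.82 rows 1 each [0.0458, -0.0204, 0.2266, -0.0014, 0.0017, -0.0014] total mm [ 2.7 -1.2 13.6] deg [-0.3  0.3 -0.3]
t 14.82 p [0.5329 0.229  0.1336] q [ 2.740e-01  5.360e-01  1.498e+00 -1.000e-03  1.115e+00  6.850e-01] F [-0.1  0.5 -0.6] open 0.998 ff 0.0
[[0.398, 0.917, -0.006], [0.917, -0.398, -0.003], [-0.005, -0.004, -1.0]]
```

Call:
arm_command:
  deltas:
    - [0.046,-0.02,0.227,-0.0014,0.0017,-0.0014]
    - [0,0,0,0,0,0]
    - [0,0,0,0,0,0]

```text
time: 15.2
eef_pos: [0.5347, 0.2337, 0.1238]
tool_rot: [[0.393, 0.92, 0.007], [0.92, -0.393, 0.003], [0.005, 0.005, -1.0]]
force: [0.7, 0.4, 0.7]
opening: 0.999
finger_force: 0.0
```

Call:
arm_command:
  deltas:
    - [0,0,0,0,0,0]
    - [0,0,0,0,0,0]
    - [0,0,0,0,0,0]
    - [0,0,0,0,0,0]
    - [0,0,0,0,0,0]
  fingers: -1
  grip_force: 50

```text
time: 15.82
eef_pos: [0.534, 0.234, 0.1227]
tool_rot: [[0.392, 0.92, 0.006], [0.92, -0.392, 0.003], [0.005, 0.004, -1.0]]
force: [-0.4, -0.1, -0.6]
opening: 0.382
finger_force: 55.4
```

Call:
arm_command:
  deltas:
    - [0,0,0,0,0,0]
    - [0,0,0,0,0,0]
    - [0,0,0,0,0,0]

```text
time: 16.2
eef_pos: [0.5341, 0.234, 0.1227]
tool_rot: [[0.392, 0.92, 0.006], [0.92, -0.392, 0.003], [0.005, 0.004, -1.0]]
force: [0.3, -0.5, -0.9]
opening: 0.384
finger_force: 55.4
```

Squeezed to the stop (opening ≈ 33 mm). Lifting straight up.

Call:
arm_command:
  deltas:
    - [0,0,-0.15,0,0,0]
    - [0,0,-0.4,0,0,0]
    - [0,0,-0.6,0,0,0]
    - [0,0,-0.8,0,0,0]
    - [0,0,-0.6,0,0,0]

```text
time: 16.82
eef_pos: [0.5334, 0.2336, 0.2787]
tool_rot: [[0.392, 0.92, 0.009], [0.92, -0.392, 0.004], [0.007, 0.006, -1.0]]
force: [-0.2, 0.3, -1.1]
opening: 0.38
finger_force: 55.4
```

```bash
python3 - <<'E'
from h import *
for k in (0,): 
    grab('scene');f=load('scene')
st()
uv,P=cloud(f)
s=env.sense();p=s['eef_pos']
m=(abs(P[:,0]-p[0])<.06)&(abs(P[:,1]-p[1])<.06)&(P[:,2]<p[2]+.01)&(P[:,2]>p[2]-.12)
print('lowest pts below TCP mm',((np.percentile(P[m,2],[0,1,5])-p[2])*1000).round(1))
cv2.imwrite('pics/c6.png',cv2.resize(f['im'][60:280,160:380,::-1],None,fx=2.6,fy=2.6))
E
```

```text
t 16.88 p [0.5349 0.2342 0.2837] q [2.810e-01 4.100e-01 1.276e+00 1.000e-03 1.438e+00 6.830e-01] F [ 0.9 -0.4  2.2] open 0.378 ff 55.5
[[0.392, 0.92, 0.016], [0.92, -0.392, 0.006], [0.012, 0.012, -1.0]]
lowest pts below TCP mm [-92.8 -90.9 -86.3]
```

View pics/c6.png

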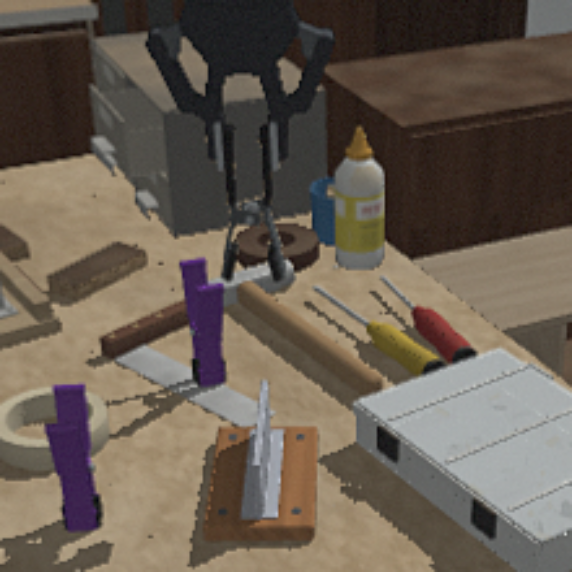

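Clip is held open (jaws at (230,275) and (275,275) in the crop), rail empty. I'll move toward the board, and measure the jaw ends once settled.

```bash
cat > m.py <<'E'
from h import *
def clip():
    s=env.sense();p,R=s['eef_pos'],s['tool_rot'];grab('scene');f=load('scene');uv,P=cloud(f)
    L=(P-p)@R*1000   # tool frame mm
    m=(abs(L[:,0])<22)&(abs(L[:,1])<45)&(L[:,2]>5)&(L[:,2]<115)
    for lo in range(5,115,8):
        q=L[m&(L[:,2]>=lo)&(L[:,2]<lo+8)]
        if len(q): print(lo,len(q),'x',np.percentile(q[:,0],[5,50,95]).round(0),'y',np.percentile(q[:,1],[2,25,50,75,98]).round(0))
    print('max z',np.sort(L[m,2])[-12:].round(1))
E
python3 - <<'E'
from m import *
st();clip()
E
```

```text
t 16.88 p [0.5349 0.2342 0.2837] q [2.810e-01 4.100e-01 1.276e+00 1.000e-03 1.438e+00 6.830e-01] F [ 0.9 -0.4  2.2] open 0.378 ff 55.5
[[0.392, 0.92, 0.016], [0.92, -0.392, 0.006], [0.012, 0.012, -1.0]]
5 23 x [-18. -16. -11.] y [-16. -12. -10.  15.  17.]
13 28 x [-17. -15.   7.] y [-14. -12. -10.  15.  18.]
21 28 x [-17. -14.   1.] y [-14. -11.  -9.  15.  18.]
29 93 x [-18. -13.   7.] y [-14.  -5.   1.   6.  15.]
37 46 x [-18. -15.   3.] y [-15.  -6.   4.  14.  17.]
45 19 x [-17. -14.   2.] y [-17. -14.  17.  17.  19.]
53 16 x [-16. -15.   1.] y [-17.   9.  19.  20.  20.]
61 60 x [-19. -12.   6.] y [-20. -16. -12.  16.  22.]
69 38 x [-21. -18.  -9.] y [-21. -16.  14.  19.  23.]
77 41 x [-21. -18.  -3.] y [-23. -19.  16.  22.  25.]
85 12 x [-21. -17. -11.] y [-22.   9.  20.  23.  25.]
max z [85.2 85.4 85.6 85.9 85.9 86.2 86.8 86.9 87.  87.3 87.5 88.1]
```

```bash
python3 - <<'E'
from kin import *
from h import *
A=pose([.5373,-.2386,.285],50,0)
rows(A,n=10)
s=env.sense();R1=s['tool_rot']
A1=pose([.5373,-.2386,.285],-23,0); rows(A1,n=9); rows(A,start=A1,n=8)
print(ik(*A,np.array([-.5,.5,1.3,0,1.4,-1.4])))
E
```

```text
time 16.93 rows 10 each [-0.8318, -0.1393, -0.0113, 0.0006, -0.0001, -0.0406] total mm [-433.9  187.6   -6.3] deg [  1.   -0.1 -73.1]
time 16.93 rows 9 each [-0.8038, 0.3469, -0.0096, 0.0004, -0.0004, -0.0001] total mm [-433.9  187.6   -6.3] deg [ 0.7 -0.6 -0.1]
time 16.93 rows 8 each [0.0, 0.0, 0.0, 0.0, 0.0, -0.0507] total mm [0. 0. 0.] deg [  0.   0. -73.]
(array([-5.48107181e-01,  4.27692098e-01,  1.24548788e+00, -9.34329498e-15,
        1.46841268e+00, -1.42077181e+00]), np.float64(3.683830465734025e-14))
```

Call:
arm_command:
  deltas:
    - [-0.3,0.13,-0.02,0.0006,0,0]
    - [-0.6,0.26,-0.02,0.0006,0,-0.02]
    - [-0.6,0.26,-0.02,0.0006,0,0.02]
    - [-0.6,0.26,-0.02,0.0006,0,0]
    - [-0.6,0.26,-0.02,0.0006,0,0]

```text
time: 17.55
eef_pos: [0.5357, 0.0548, 0.2796]
tool_rot: [[0.393, 0.92, -0.006], [0.92, -0.393, 0.006], [0.004, -0.008, -1.0]]
force: [0.4, -0.1, -1.7]
opening: 0.378
finger_force: 55.4
```

Call:
arm_command:
  deltas:
    - [-0.6,0.26,0,0,0,0]
    - [-0.6,0.26,0,0,0,0]
    - [-0.6,0.26,0,0,0,0]
    - [-0.6,0.26,0,0,0,0]
    - [-0.6,0.26,0,0,0,0]

```text
time: 18.18
eef_pos: [0.5365, -0.1411, 0.2783]
tool_rot: [[0.393, 0.92, -0.006], [0.92, -0.393, 0.007], [0.005, -0.008, -1.0]]
force: [-0.4, -0.1, -0.5]
opening: 0.378
finger_force: 55.4
```

Call:
arm_command:
  deltas:
    - [-0.6,0.26,0,0,0,0]
    - [-0.6,0.26,0,0,0,0]
    - [-0.3,0.13,0,0,0,0]
    - [0,0,0,0,0,-0.05]
    - [0,0,0,0,0,-0.05]

```text
time: 18.8
eef_pos: [0.5377, -0.2373, 0.2781]
tool_rot: [[0.084, 0.996, -0.005], [0.996, -0.084, 0.008], [0.007, -0.005, -1.0]]
force: [-0.0, -0.1, -0.9]
opening: 0.377
finger_force: 55.4
```

Call:
arm_command:
  deltas:
    - [0,0,0,0,0,-0.05]
    - [0,0,0,0,0,-0.05]
    - [0,0,0,0,0,-0.05]
    - [0,0,0,0,0,-0.05]
    - [0,0,0,0,0,-0.05]

```text
time: 19.42
eef_pos: [0.5378, -0.2367, 0.2782]
tool_rot: [[-0.646, 0.763, -0.004], [0.763, 0.646, 0.008], [0.009, 0.002, -1.0]]
force: [0.3, 0.4, -0.8]
opening: 0.381
finger_force: 55.4
```

```bash
python3 - <<'E'
from h import *
st();rows(pose([.5373,-.2386,.285],50,0),n=2)
E
```

```text
t 19.43 p [ 0.5378 -0.2367  0.2782] q [-0.547  0.435  1.252  0.004  1.462 -1.25 ] F [ 0.3  0.4 -0.8] open 0.381 ff 55.4
[[-0.646, 0.763, -0.004], [0.763, 0.646, 0.008], [0.009, 0.002, -1.0]]
time 19.43 rows 2 each [-0.008, -0.0137, -0.0563, 0.0004, -0.0014, -0.0271] total mm [-1.  -1.6 -6.8] deg [ 0.1 -0.5 -9.8]
```

Call:
arm_command:
  deltas:
    - [-0.008,-0.014,0,0.0004,-0.0014,-0.027]
    - [-0.008,-0.014,0,0.0004,-0.0014,-0.027]
    - [0,0,0,0,0,0]
    - [0,0,0,0,0,0]

```text
time: 19.92
eef_pos: [0.5376, -0.2388, 0.2787]
tool_rot: [[-0.761, 0.649, 0.001], [0.649, 0.761, -0.001], [-0.001, -0.0, -1.0]]
force: [1.0, 0.1, -0.2]
opening: 0.379
finger_force: 55.4
```

```bash
cat >> m.py <<'E'
def board_rel():
    """board top in tool frame (mm), per camera, from the last frames, with pose p,R"""
    s=env.sense();p,R=s['eef_pos'],s['tool_rot']
    for n in('scene','top','wrist'):
        if n!='scene': grab(n)
        f=load(n);uv,P=cloud(f)
        m=(P[:,0]>.49)&(P[:,0]<.59)&(P[:,1]>-.29)&(P[:,1]<-.19)&(P[:,2]>.108)&(P[:,2]<.132)
        hs=cv2.cvtColor(f['im'],cv2.COLOR_RGB2HSV)[uv[:,1],uv[:,0]]
        m&=(hs[:,1]>60)&(hs[:,2]>90)
        q=P[m]
        if len(q)<8: print(n,'few',len(q));continue
        r=cv2.minAreaRect((q[:,:2]*1000).astype(np.float32));c=np.r_[np.array(r[0])/1000,.125]
        print(n,len(q),r,'ztop',np.percentile(q[:,2],98).round(4),'in tool',((c-p)@R*1000).round(1))
E
python3 - <<'E'
from m import *
st();clip();board_rel()
f=load('top');uv,P=cloud(f);s=env.sense();L=(P-s['eef_pos'])@s['tool_rot']*1000
E
```

```text
t 19.93 p [ 0.5376 -0.2388  0.2787] q [-0.548  0.431  1.258 -0.     1.452 -1.413] F [ 1.   0.1 -0.2] open 0.379 ff 55.4
[[-0.761, 0.649, 0.001], [0.649, 0.761, -0.001], [-0.001, -0.0, -1.0]]
5 110 x [-16.  -5.   6.] y [-20. -19. -18. -17.  12.]
13 100 x [-15.  -4.   6.] y [-20. -19. -18. -17.  10.]
21 69 x [-15.  -5.   5.] y [-19. -18. -17. -16.   0.]
29 120 x [-17.  -5.   9.] y [-17. -16. -15. -14.  -1.]
37 95 x [-13.  -4.   6.] y [-19. -18. -17. -16. -15.]
45 104 x [-14.  -5.   6.] y [-21. -20. -19. -18. -16.]
53 104 x [-14.  -4.   6.] y [-23. -22. -21. -20. -19.]
61 142 x [-18.  -6.   9.] y [-25. -24. -23. -20.  17.]
69 138 x [-18.  -6.   9.] y [-26. -25. -23. -22.  12.]
77 146 x [-18.  -7.  10.] y [-28. -26. -25. -23.  14.]
85 20 x [-18.  -1.   9.] y [-27. -27. -26. -14.  15.]
max z [85.7 85.8 85.9 86.1 86.2 86.6 86.6 87.2 87.3 87.4 87.7 87.7]
scene 480 ((541.1121826171875, -242.01995849609375), (10.512088775634766, 59.87815475463867), 51.04594039916992) ztop 0.1253 in tool [ -4.4  -0.2 153.8]
top few 0
wrist 721 ((540.9773559570312, -238.9912109375), (7.985001564025879, 60.11075973510742), 50.134979248046875) ztop 0.1268 in tool [ -2.4   2.  153.8]
```

Alignment checks out: board centre is within about 1 mm of the clip in each axis, and the jaw ends are about 87.5 mm below the TCP. Descending about 87 mm.

Call:
arm_command:
  deltas:
    - [0,0.02,0,0,0,0]
    - [0,0,0.35,0,0,0]
    - [0,0,0.25,0,0,0]
    - [0,0,0.2,0,0,0]
    - [0,0,0,0,0,0]

```text
time: 20.7
eef_pos: [0.5383, -0.2379, 0.23]
tool_rot: [[-0.762, 0.648, -0.0], [0.648, 0.762, -0.0], [-0.0, -0.0, -1.0]]
force: [-0.4, 0.2, -1.2]
opening: 0.381
finger_force: 55.4
```

```bash
python3 - <<'E'
from m import *
st();clip();board_rel()
E
```

```text
t 20.7 p [ 0.5383 -0.2379  0.23  ] q [-0.546  0.46   1.343 -0.     1.338 -1.412] F [-0.4  0.2 -1.2] open 0.381 ff 55.4
[[-0.762, 0.648, -0.0], [0.648, 0.762, -0.0], [-0.0, -0.0, -1.0]]
5 91 x [-16.  -5.   7.] y [-19. -18. -18. -17.  11.]
13 94 x [-15.  -5.   7.] y [-20. -19. -18. -18.  11.]
21 56 x [-15.  -5.   5.] y [-19. -18. -17. -16. -15.]
29 100 x [-18.  -6.   9.] y [-18. -16. -15. -14.   2.]
37 92 x [-14.  -4.   6.] y [-19. -18. -17. -16. -10.]
45 90 x [-14.  -4.   5.] y [-21. -20. -19. -18. -16.]
53 93 x [-14.  -5.   6.] y [-23. -22. -21. -20. -19.]
61 132 x [-18.  -6.   9.] y [-25. -24. -22. -19.  15.]
69 124 x [-18.  -7.   8.] y [-27. -25. -23. -22.  12.]
77 126 x [-18.  -6.  10.] y [-28. -27. -25. -23.  13.]
85 17 x [-19.  -9.  10.] y [-27. -26. -25.  14.  15.]
101 52 x [-21.  15.  21.] y [-6. -4. -3. -1.  3.]
109 86 x [-20.  -0.  19.] y [-6. -5. -5. -4. -3.]
max z [114.3 114.3 114.3 114.3 114.5 114.6 114.6 114.7 114.7 114.7 114.9 115. ]
scene 356 ((540.9740600585938, -242.39724731445312), (10.296460151672363, 59.71614456176758), 50.1901969909668) ztop 0.1255 in tool [ -4.3  -1.7 105.9]
top few 0
wrist 723 ((534.4138793945312, -233.65882873535156), (7.749584674835205, 43.08799362182617), 49.710472106933594) ztop 0.1266 in tool [  6.4   0.7 105.9]
```

Call:
arm_command:
  deltas:
    - [0,0,0.2,0,0,0]
    - [0,0,0.2,0,0,0]
    - [0,0,0.15,0,0,0]
    - [0,0,0.08,0,0,0]
    - [0,0,0,0,0,0]

```text
time: 21.48
eef_pos: [0.5386, -0.2381, 0.1928]
tool_rot: [[-0.762, 0.648, 0.001], [0.648, 0.762, -0.001], [-0.001, -0.0, -1.0]]
force: [0.1, -0.3, 0.5]
opening: 0.382
finger_force: 55.4
```

```bash
python3 - <<'E'
from m import *
st();clip();board_rel()
cv2.imwrite('pics/fin.png',cv2.resize(load('scene')['im'][230:430,280:480,::-1],None,fx=3,fy=3))
E
```

```text
t 21.48 p [ 0.5386 -0.2381  0.1928] q [-0.546  0.489  1.402 -0.     1.25  -1.412] F [ 0.1 -0.3  0.5] open 0.382 ff 55.4
[[-0.762, 0.648, 0.001], [0.648, 0.762, -0.001], [-0.001, -0.0, -1.0]]
5 78 x [-16.  -5.   6.] y [-20. -19. -18. -17.  10.]
13 82 x [-15.  -4.   7.] y [-20. -19. -18. -17.   9.]
21 48 x [-15.  -5.   6.] y [-20. -18. -17. -16.  11.]
29 90 x [-18.  -7.   8.] y [-18. -16. -15. -14.  -0.]
37 87 x [-14.  -3.   6.] y [-19. -18. -17. -16.  -6.]
45 87 x [-14.  -4.   6.] y [-22. -20. -19. -18. -17.]
53 82 x [-14.  -4.   6.] y [-23. -22. -21. -20. -19.]
61 170 x [-19.  -5.  18.] y [-25. -23. -21.  -2.  16.]
69 175 x [-19.  -2.  20.] y [-26. -23. -20.  -4.  12.]
77 153 x [-19.  -3.  18.] y [-28. -26. -25.  -6.  12.]
85 45 x [-21.  14.  21.] y [-27.  -6.  -5.  -4.  -3.]
93 35 x [-21.  15.  21.] y [-6. -5. -5. -4. -3.]
101 30 x [-21.  15.  21.] y [-6. -5. -4. -4. -4.]
109 63 x [-20.   2.  20.] y [-6. -5. -5. -4. -3.]
max z [114.4 114.5 114.5 114.5 114.5 114.6 114.7 114.8 114.8 114.8 114.8 115. ]
scene 268 ((541.2335205078125, -242.23155212402344), (10.428237915039062, 59.618927001953125), 48.811580657958984) ztop 0.1251 in tool [-4.3 -1.4 68.3]
top few 1
wrist 793 ((534.0689086914062, -234.78497314453125), (49.67149353027344, 44.25821304321289), 50.37172317504883) ztop 0.1277 in tool [ 6.  -0.4 68.2]
```

View pics/fin.png

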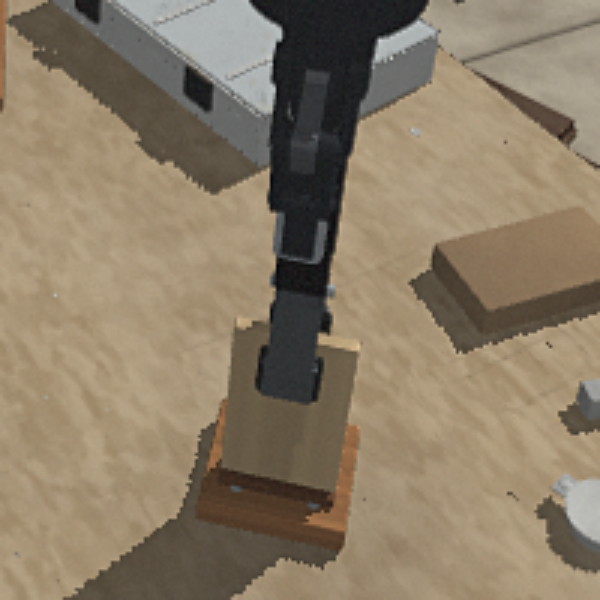

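The final view shows the board upright, foot at (275,500) in the crop. The near jaw at (290,375) overlaps the top edge mid-width, about 20 mm down and roughly 12 mm off the face. There are no contact forces. Handing in.

```bash
python3 -c "
from rig import env
print(env.finish_job())"
```

```text
the job is handed in; nothing more can be done
None
```

I handed the job in at about 22 s: the board is upright on its foot, and the clip is held squeezed open over the middle of its top edge, jaws about 2 cm down and clear of the board by about 12 mm on the side I could measure; I never moved the sanding block, tape measure or masking tape.

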